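Open the desiccant pot: lift the split ring with a pick, take out ring and cover

TASK

Open the desiccant pot so that it can be refilled: put the tip of the ring pick through the slot in the pot's rim, under the end of the split wire ring that lies across the slot, lift that end until it springs out of its groove, and lay the pick back down on the bench. Then take hold of the freed end, pull the ring out of the pot and lay it in the steel tray, and lift the perforated cover out by its knob and lay it in the tray beside the ring, flat, knob up. Leave the other things on the bench where they are.

Things in the scene. Friction and masses are not known exactly. Their poses are not given: they have to be found in the camera images.
- pot: fixed aluminium desiccant pot: flange 160 mm across, 12 mm high; body 120 mm across, rim 100 mm above the bench, bore 104 mm across, wall 8 mm. Origin at the centre of its underside, z up. Three rounded lugs at the rim stick 2 mm into the bore; the ring sits below them. A slot is cut through the wall on the +y side. Brass hose barb on the +x side, 40 mm up
- slot (a point): middle of the slot's flat floor, 56 mm from the pot's axis on its +y side, 77 mm above the bench. The slot is 24 mm wide, open at the top, and goes through the wall from outside into the bore
- ring: split spring-steel wire ring, 103 mm across, wire 6 mm thick, 0.07 kg, gap 20 mm. Origin at its centre, mid-wire; axes as the pot's at the start. Its other end (across the gap, towards the pot's +x side) stays caught until the freed end is pulled up some 20 mm further, with about 10 N; then the far side slides out from under its lug
- ring_end (a point): mid-wire, 5 mm from the tip of the end lying across the slot; seated 93 mm above the bench, 12 mm free below it to the slot's floor. The wire runs on to the pot's -x side. This end is a spring arm: lifted with 5 to 8 N it slips inward past its lug after some 5 mm and springs up alone, to 12 mm above the rim. ring_end shows it
- pick: ring pick, 190 mm long, lying flat, 0.07 kg. x points from handle to tip. Origin on its underside, below the grip point: flat-sided wooden handle 16 mm wide, 22 mm high, from x = -90 to +15 mm; then a steel shank 6 mm thick; from x = 56 to 87 mm a flat blade 12 mm wide, 3 mm thick, its middle 11 mm above the underside
- pick_tip (a point): point in the blade 85 mm ahead of the origin, 2 mm short of its very end, in the middle of the blade's thickness (11 mm above the pick's underside)
- cover: perforated steel plate, 96 mm across, 4 mm thick, 0.12 kg, with a notch 30 mm wide and 10 mm deep in its edge at the slot; loose in the pot below the ring, it passes the lugs with 2 mm to spare. Origin at the centre of its underside, 85 mm above the bench while seated; z up through the knob
- cover_knob (a point): grip point on the cover's axis, 26 mm above its underside: plain upright black knob, 18 mm across, its top 34 mm above the underside (19 mm above the pot's rim while seated)
- tray: fixed open steel tray, 160 mm (x) by 280 mm (y) outside, walls 18 mm high and 3 mm thick, floor 3 mm thick. Origin at the centre of its underside
- desiccant_packet: flat packet of sachets 56 x 100 x 22 mm behind the pot, bystander; origin below its centre
- sample_tin_1: round capped sample tin, 58 mm across, 31 mm high, bystander; origin below its centre
- vial_4: standing glass vial with a screw cap, 27 mm across, 85 mm high, bystander; origin below its centre

How it is judged:
By the outcome, as a careful person would: the job done as asked, in the order asked, and still so for the second after the job is handed in, with the robot touching nothing.
It also fails if it takes over 69 s, if anything falls off the work surface, if the arm or the gripper's body presses on something with over 40 N, if the wrist force passes 120 N, or if a joint passes its speed limit or range.

ROBOT

A 6-joint arm with a two-finger parallel gripper is mounted at the origin on a cart in front of the work surface, level with it; the furniture and walls round the work are solid. World frame = base frame: x ahead of the robot, y to its left, z up, the work surface at z = 0. Lengths are in m, angles in degrees, forces in N, time in s.
With the tool pointing down it reaches from about 0.4 to 0.825 m from the base axis. Payload 7 kg.
Tool frame: the origin (TCP) lies at the very end of the fingers, on their centre line; the grasp point (between the pads) lies behind it (r.grasp_offset is the z of the grasp point in the tool frame, in m); z points along the fingers, y is the direction in which the jaws open and shut (so a half turn about z gives the same grasp; the last joint's range is limited). The gripper opens to 88 mm and grips with 3 to 60 N. Pads are 19 mm wide; open, the fingers measure 130 mm over their backs; the gripper's body (78 mm by 193 mm) begins 47 mm behind the grasp point.
Start: joints at [93.226, 20.546, 0.682, 0, -70.136, -16.507], TCP at [0.155, 0.657, 0.192] pointing down, gripper open.
Joint ranges: [-176.03, 176.03], [-82.01, 121.73], [-58.28, 71.71], [-173.87, 95.51], [-174.79, -0.11], [-173.66, 173.66]. Speed limits (degrees/s): [136.94, 136.94, 172.46, 180, 180, 180].

INTERFACE

Orientations are given as [roll, pitch, yaw] about the fixed x, y, z axes, in that order (R = Rz(yaw) Ry(pitch) Rx(roll)).
In Python, from plant import r gives the robot as it stands. The module is installed in compiled form; this text tells all that it offers.
- The arm moves only by the tool servo_tool, never from a script. Its argument "targets" is a list of rows, each an object of numbers: "dx", "dy", "dz": the shift along the world's x, y, z in cm; "spin": the turn about the world's z in rad; "grip": the opening in per cent of the stroke, from 0 (shut) to 100 (fully open). A call has exactly 10 rows; each row is the pose to reach, as a shift and turn from the pose commanded when the call began; what a row does not reach only later rows make up. A row lasts 1/12 s, in which the tool goes at most 41.7 mm and 7.16 degrees, less where a joint would pass 70% of its speed; a pose out of reach is approached as far as the arm can. A call with a gripper value outside its range is refused whole. The fingers move at their own pace and stop on an object; "squeeze" is the grip in N (left out, the last holds). Time passes only in rows, so rows that repeat a pose let the fingers close, or fill a call up. It gives the time, the measured TCP pose, the force and the opening at its end, in the units of the state.
- r.get_state(): the state, without advancing time (a new reading comes with each control period).
- r.capture(name): name is "scene" or "side" or "wrist"; returns the picture (420x560x3 uint8, blue, green, red); there is no depth.
- r.get_calibration(name): a dict with "K" (3x3 intrinsics, pixels), "extrinsics" (4x4, takes a point from camera to world coordinates). Camera axes: x right, y down, z forward; pixel columns grow to the right and rows downward; lengths in m; the calibration is good to about 2 mm. A picture is of the moment at which its call begins: read the wrist's pose just before it. get_calibration takes no time and is no camera call; for the wrist camera it gives the pose at the moment of the call.
- r.close_job(): hands the job in, once; it reports no verdict.
Trained networks look in the newest picture that a camera, given by its name, has taken for a name from the list of things; names that differ only in an ending like _2 or _b are one class to them, and where a whole thing is asked for, a point or a joint stands for the part that bears it (a point fixed in the world has none). Each returns a list of dicts, best first, with "p" (0 to 1); they miss things now and then, are a little off and sometimes report something else, mostly with a low value. They report only what shows in the picture. A call takes as long as a camera call.
- r.cut_out(name, camera): "mask" (420x560 bool, what is visible of it) and "extent" ([left, top, right, bottom] in pixels, round what is visible of it).
The state is a dict: "time_s": time; "joints": joint angles; "qd": joint speeds; "joint_torque": joint torques, N m; "tcp_pos": TCP position; "eef_rot": TCP orientation; "contact_force": force on the tool from outside, world axes, zero at the start; "moment": the same for the moment, N m; "gripper_width": finger opening in m.
Only numpy, scipy, OpenCV 4.12 (cv2) and the standard library are available. Lean on these libraries where they do the work, as an engineer would, in place of code of your own. Each camera call takes 0.05 s, during which the arm holds its last target. There are 200 camera calls.

## Working session

There is one attempt and no reset: what is moved stays moved. The work goes in short steps, Python scripts to look and compute and a tool call to move; the robot and the scene stay as the last step left them, time stands still between calls to the robot, and variables do not carry over. Pictures are saved under pics/ and viewed, about 8 in all and at most 12, crops included, and the job is handed in when it is done.

Besides the shell and the picture viewer there is one more tool, called after "Emit:" by a JSON object that holds its "op" and its "data", one argument or row to a line. servo_tool: Moves the arm, as the interface text tells. Its arguments: {"type":"object","properties":{"targets":{"type":"array"},"squeeze":{"type":"number"}},"required":["targets"]}

```bash
mkdir -p pics; cat > h.py <<'E'
import numpy as np, cv2
from plant import r
def cal(c):
    k=r.get_calibration(c); return np.array(k["K"],float),np.array(k["extrinsics"],float)
def ray(c,uv,z,ke=None):
    K,E=ke or cal(c); d=E[:3,:3]@np.linalg.solve(K,[uv[0],uv[1],1.]); o=E[:3,3]
    return o+d*(z-o[2])/d[2]
def proj(c,P,ke=None):
    K,E=ke or cal(c); p=np.linalg.inv(E)@np.append(P,1.); q=K@p[:3]; return q[:2]/q[2]
E
python3 - <<'E'
from h import *
s=r.get_state(); print(s, r.grasp_offset)
ims=[]
for c in("scene","side","wrist"):
    im=r.capture(c); cv2.imwrite(f"pics/{c}0.png",im); ims.append(im)
    print(c,cal(c)[1].round(3).tolist(),cal(c)[0].round(1).tolist())
    for n in("pot","ring","pick","cover","tray","desiccant_packet","sample_tin_1","vial_4"):
        o=r.cut_out(n,c)
        for d in o[:2]:
            m=np.array(d["mask"]); ys,xs=np.nonzero(m); print(c,n,round(d["p"],2),[round(float(v)) for v in d["extent"]],m.sum(), xs.mean().round(1) if len(xs) else None,ys.mean().round(1) if len(xs) else None)
E
```

```text
{'time_s': 0.0, 'joints': array([ 9.32253738e+01,  2.05919295e+01,  6.32780918e-01, -2.05753889e-02,
       -7.01382503e+01, -1.65065112e+01]), 'qd': array([-0.03860744, -0.04565298,  0.06405355,  0.02875077, -0.05115934,
       -0.01648688]), 'joint_torque': array([ 1.11887985e-03, -5.82712805e+01,  2.93059409e+01,  6.99733749e+00,
        6.94596136e-03, -1.58343018e-04]), 'tcp_pos': array([0.15497591, 0.65637734, 0.19100822]), 'eef_rot': array([ 1.79901119e+02, -9.13121472e-03, -1.32881365e+01]), 'contact_force': array([0.5632949 , 0.31683017, 0.12088562]), 'moment': array([ 0.00953989, -0.04204211,  0.02125996]), 'gripper_width': 0.08758596837871363} -0.0188
scene [[0.049, 0.902, -0.429, 1.085], [0.999, -0.04, 0.03, -0.069], [0.01, -0.43, -0.903, 1.042], [0.0, 0.0, 0.0, 1.0]] [[486.9, 0.0, 264.9], [0.0, 486.9, 211.3], [0.0, 0.0, 1.0]]
scene ring 0.53 [200, 179, 241, 196] 126 217.6 185.8
scene pick 0.65 [251, 150, 320, 164] 502 290.2 155.5
scene cover 0.56 [192, 186, 232, 219] 1203 213.9 201.2
scene tray 0.97 [300, 182, 434, 259] 8265 366.3 221.3
scene tray 0.16 [195, 183, 235, 21
[... 306 characters left out ...]
0.0, 0.0, 1.0]] [[504.0, 0.0, 272.5], [0.0, 504.0, 213.0], [0.0, 0.0, 1.0]]
side pot 0.81 [207, 206, 280, 287] 3288 243.4 256.1
side ring 0.49 [217, 214, 268, 229] 121 239.6 220.8
side pick 0.69 [239, 177, 295, 207] 463 269.7 191.2
side cover 0.96 [220, 217, 267, 245] 904 241.7 230.8
side tray 0.63 [303, 168, 430, 250] 5462 364.8 208.0
side desiccant_packet 0.76 [331, 261, 378, 300] 1062 355.2 280.4
side sample_tin_1 0.88 [185, 301, 215, 333] 810 199.7 317.1
side vial_4 0.59 [162, 246, 174, 285] 424 165.4 264.4
wrist [[-0.231, -0.929, -0.288, 0.234], [-0.973, 0.22, 0.069, 0.638], [-0.001, 0.297, -0.955, 0.385], [0.0, 0.0, 0.0, 1.0]] [[306.0, 0.0, 279.1], [0.0, 306.0, 214.0], [0.0, 0.0, 1.0]]
```

```bash
python3 - <<'E'
from h import *
a=cv2.imread("pics/scene0.png")[120:330,110:450]; b=cv2.imread("pics/side0.png")[150:340,140:440]
a=cv2.resize(a,(560,346),interpolation=3)
a=cv2.imread("pics/scene0.png")[130:320,120:440]
cv2.imwrite("pics/v1.png",cv2.resize(a,(800,475),interpolation=2))
cv2.imwrite("pics/v2.png",cv2.resize(b,(800,507),interpolation=2))
# tray etc
for n,uv,z in(("tray",(366.3,221.3),.003),("pick",(290.2,155.5),.015),("packet",(290.8,294),.02),("tin",(145.1,256.7),.02),("cover",(213.9,201.2),.09)):
    print(n,ray("scene",uv,z).round(3))
for n,uv,z in(("tray",(364.8,208),.003),("pick",(269.7,191.2),.015),("cover",(241.7,230.8),.09)): print("side",n,ray("side",uv,z).round(3))
E
```

```text
tray [0.628 0.202 0.003]
pick [0.447 0.035 0.015]
packet [0.798 0.011 0.02 ]
tin [ 0.699 -0.306  0.02 ]
cover [ 0.603 -0.148  0.09 ]
side tray [0.623 0.202 0.003]
side pick [0.444 0.036 0.015]
side cover [ 0.599 -0.143  0.09 ]
```

View pics/v1.png

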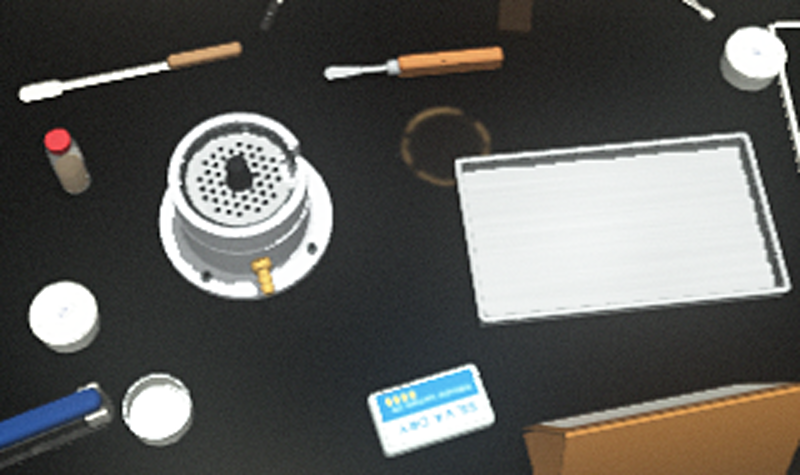

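View pics/v2.png

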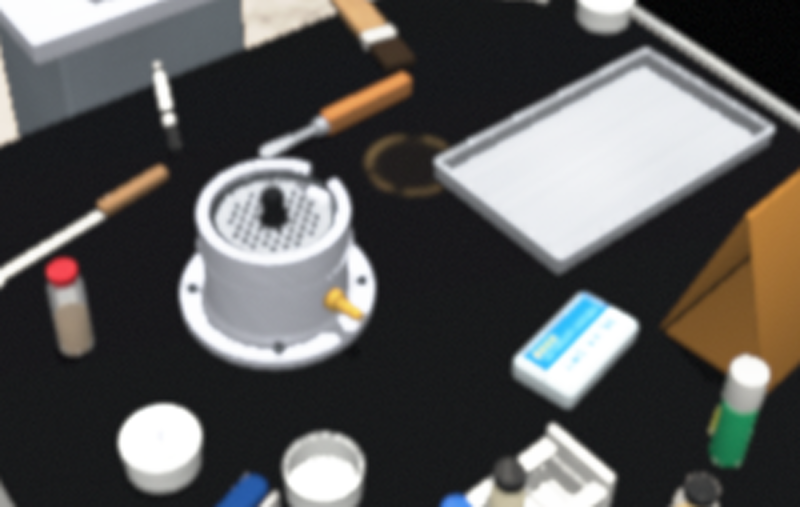

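The scene view shows the pick (tip at crop px 328,72, handle at 500,57) and the pot. The pot's slot is at upper right (295,150), facing +y and slightly -x. The ring is a dark rim band and the tray is at right. The side view agrees: slot at (320,180), barb at (345,305).

```bash
python3 - <<'E'
from h import *
for c,uvs in(("scene",[(250,159),(275,157),(321,153)]),("side",[(239,207),(261,197),(294,178)])):
    for uv in uvs: print(c,ray(c,uv,.012).round(3))
# pot barb / slot
print(ray("scene",(120+297/2.5,130+150/2.5),.1).round(3),ray("scene",(120+263/2.5,130+272/2.5),.04).round(3))
# tray corners (top outer edges z=.018)
for p in [(457,158),(748,134),(790,292),(482,321)]: print("tr",ray("scene",(120+p[0]/2.5,130+p[1]/2.5),.018).round(3))
E
```

```text
scene [ 0.451 -0.065  0.012]
scene [ 0.448 -0.003  0.012]
scene [0.441 0.113 0.012]
side [ 0.449 -0.06   0.012]
side [0.448 0.007 0.012]
side [0.431 0.123 0.012]
[ 0.583 -0.092  0.1  ] [ 0.672 -0.127  0.04 ]
tr [0.555 0.057 0.018]
tr [0.541 0.339 0.018]
tr [0.704 0.347 0.018]
tr [0.719 0.066 0.018]
```

Emit:
{"op": "servo_tool", "data": {
  "targets": [
    {"dx":1.7,"dy":-3.6,"spin":-0.12},
    {"dx":3.4,"dy":-7.2,"spin":-0.24},
    {"dx":5.1,"dy":-10.8,"spin":-0.36},
    {"dx":6.8,"dy":-14.4,"spin":-0.48},
    {"dx":8.5,"dy":-18,"spin":-0.6},
    {"dx":10.2,"dy":-21.6,"spin":-0.72},
    {"dx":11.9,"dy":-25.2,"spin":-0.84},
    {"dx":13.6,"dy":-28.8,"spin":-0.96},
    {"dx":15.3,"dy":-32.4,"spin":-1.08},
    {"dx":17,"dy":-36,"spin":-1.2}
  ]
}}

```text
validation failed for argument at $.ta...
```

Emit:
{"op": "servo_tool", "data": {
  "targets": [
    {"dx":1.7,"dy":-3.6,"dz":0,"spin":-0.12,"grip":100},
    {"dx":3.4,"dy":-7.2,"dz":0,"spin":-0.24,"grip":100},
    {"dx":5.1,"dy":-10.8,"dz":0,"spin":-0.36,"grip":100},
    {"dx":6.8,"dy":-14.4,"dz":0,"spin":-0.48,"grip":100},
    {"dx":8.5,"dy":-18,"dz":0,"spin":-0.6,"grip":100},
    {"dx":10.2,"dy":-21.6,"dz":0,"spin":-0.72,"grip":100},
    {"dx":11.9,"dy":-25.2,"dz":0,"spin":-0.84,"grip":100},
    {"dx":13.6,"dy":-28.8,"dz":0,"spin":-0.96,"grip":100},
    {"dx":15.3,"dy":-32.4,"dz":0,"spin":-1.08,"grip":100},
    {"dx":17,"dy":-36,"dz":0,"spin":-1.2,"grip":100}
  ]
}}

```text
time_s: 2.18
tcp_pos: [0.3254, 0.2952, 0.1923]
eef_rot: [-180.0, 0.1, -82.3]
contact_force: [1.7, 0.0, -0.1]
gripper_width: 0.0877
```

Emit:
{"op": "servo_tool", "data": {
  "targets": [
    {"dx":1.6,"dy":-3.4,"dz":-0.5,"spin":-0.02,"grip":100},
    {"dx":3.2,"dy":-6.8,"dz":-1,"spin":-0.04,"grip":100},
    {"dx":4.8,"dy":-10.2,"dz":-2,"spin":-0.04,"grip":100},
    {"dx":6.4,"dy":-13.6,"dz":-3,"spin":-0.04,"grip":100},
    {"dx":8,"dy":-17,"dz":-4,"spin":-0.04,"grip":100},
    {"dx":9.6,"dy":-20.4,"dz":-5,"spin":-0.04,"grip":100},
    {"dx":11,"dy":-23.8,"dz":-6,"spin":-0.04,"grip":100},
    {"dx":12,"dy":-27,"dz":-7,"spin":-0.04,"grip":100},
    {"dx":12,"dy":-27.5,"dz":-8,"spin":-0.04,"grip":100},
    {"dx":12,"dy":-27.5,"dz":-8,"spin":-0.04,"grip":100}
  ]
}}

```text
time_s: 3.02
tcp_pos: [0.4439, 0.0195, 0.1102]
eef_rot: [179.8, -0.0, -84.6]
contact_force: [-0.4, -0.2, 0.3]
gripper_width: 0.0879
```

```bash
python3 - <<'E'
from h import *
s=r.get_state(); print(s["tcp_pos"],s["eef_rot"])
ke=cal("wrist"); im=r.capture("wrist"); cv2.imwrite("pics/w1.png",im)
o=r.cut_out("pick","wrist")
if o:
    m=np.array(o[0]["mask"]); ys,xs=np.nonzero(m); print(o[0]["p"],o[0]["extent"],m.sum())
    P=np.array([ray("wrist",(x,y),.013,ke)[:2] for x,y in zip(xs[::5],ys[::5])])
    c=P.mean(0); w,V=np.linalg.eigh(np.cov((P-c).T)); d=V[:,1]; d=d*np.sign(-d[1]); t=(P-c)@d
    print(c,d,np.degrees(np.arctan2(d[1],d[0])),t.min(),t.max(),c+d*(t.max()-.087),c+d*(t.min()+.09))
    n=np.array([-d[1],d[0]]); q=(P-c)@n
    for a in np.arange(t.min(),t.max(),.012):
        k=(t>=a)&(t<a+.012); print(round(a,3),k.sum(),q[k].min().round(4) if k.any() else "",q[k].max().round(4) if k.any() else "")
print(proj("wrist",np.array(s["tcp_pos"]),ke))
E
```

```text
[0.44390892 0.0194874  0.11019489] [ 1.79812544e+02 -4.62829432e-02 -8.45745366e+01]
0.65 [265.9, 114.7, 289.2, 290.3] 2230
[0.4446239 0.0266772] [ 0.06324462 -0.99799805] -86.37392988680273 -0.08787331082192829 0.09124831832890029 [0.44489258 0.02243739] [0.4447584  0.02455477]
-0.088 24 -0.0076 0.0053
-0.076 32 -0.0074 0.0067
-0.064 30 -0.0056 0.0069
-0.052 32 -0.0055 0.0051
-0.04 30 -0.007 0.0064
-0.028 34 -0.0075 0.0077
-0.016 39 -0.009 0.0079
-0.004 37 -0.0079 0.0073
0.008 38 -0.0075 0.0074
0.02 32 -0.0041 0.0068
0.032 10 -0.0008 0.0024
0.044 17 -0.0031 0.0027
0.056 24 -0.0044 0.0049
0.068 34 -0.0059 0.0052
0.08 33 -0.0057 0.0063
[280.044568   243.39712404]
```

View pics/w1.png

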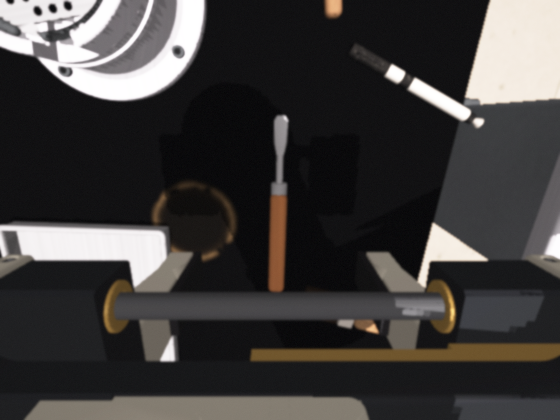

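Wrist picture: pick straight under the tool, tip at (281,117), handle front at (279,190), handle tail under the gripper at (276,290).

Emit:
{"op": "servo_tool", "data": {
  "targets": [
    {"dx":0.1,"dy":-0.1,"dz":-2.5,"spin":-0.03,"grip":50},
    {"dx":0.1,"dy":-0.1,"dz":-5,"spin":-0.03,"grip":50},
    {"dx":0.1,"dy":-0.1,"dz":-7.5,"spin":-0.03,"grip":50},
    {"dx":0.1,"dy":-0.1,"dz":-9.5,"spin":-0.03,"grip":50},
    {"dx":0.1,"dy":-0.1,"dz":-10.6,"spin":-0.03,"grip":50},
    {"dx":0.1,"dy":-0.1,"dz":-10.6,"spin":-0.03,"grip":50},
    {"dx":0.1,"dy":-0.1,"dz":-10.6,"spin":-0.03,"grip":10},
    {"dx":0.1,"dy":-0.1,"dz":-10.6,"spin":-0.03,"grip":0},
    {"dx":0.1,"dy":-0.1,"dz":-10.6,"spin":-0.03,"grip":0},
    {"dx":0.1,"dy":-0.1,"dz":-10.6,"spin":-0.03,"grip":0}
  ],
  "squeeze": 60
}}

```text
time_s: 3.95
tcp_pos: [0.4469, 0.0216, 0.0071]
eef_rot: [-179.9, 0.0, -86.0]
contact_force: [-1.7, 0.3, 0.6]
gripper_width: 0.0263
```

Emit:
{"op": "servo_tool", "data": {
  "targets": [
    {"dx":0,"dy":0,"dz":0,"spin":0,"grip":0},
    {"dx":0,"dy":0,"dz":0,"spin":0,"grip":0},
    {"dx":0,"dy":0,"dz":0,"spin":0,"grip":0},
    {"dx":0,"dy":0,"dz":3,"spin":0,"grip":0},
    {"dx":2,"dy":0,"dz":6,"spin":0.04,"grip":0},
    {"dx":5,"dy":0,"dz":8.5,"spin":0.08,"grip":0},
    {"dx":8,"dy":0,"dz":10.5,"spin":0.12,"grip":0},
    {"dx":10.5,"dy":0,"dz":11,"spin":0.16,"grip":0},
    {"dx":11.8,"dy":0,"dz":11,"spin":0.16,"grip":0},
    {"dx":11.8,"dy":0,"dz":11,"spin":0.16,"grip":0}
  ],
  "squeeze": 60
}}

```text
time_s: 4.78
tcp_pos: [0.5668, 0.0209, 0.1161]
eef_rot: [-179.9, -0.0, -76.9]
contact_force: [-0.8, -0.3, -0.8]
gripper_width: 0.0009
```

```bash
python3 - <<'E'
from h import *
s=r.get_state(); print(s["tcp_pos"],s["eef_rot"],s["gripper_width"],s["contact_force"])
ke=cal("wrist"); im=r.capture("wrist"); cv2.imwrite("pics/w2.png",im)
for n in("pick","pot","ring","cover"):
    for o in r.cut_out(n,"wrist")[:1]:
        m=np.array(o["mask"]); cv2.imwrite(f"pics/m_{n}.png",m*255); print(n,o["p"],o["extent"],m.sum())
c=im[0:300,110:450]; cv2.imwrite("pics/w2c.png",cv2.resize(c,(680,600),interpolation=2))
E
```

```text
[0.56681028 0.0209153  0.11613801] [-1.79922258e+02 -1.42757489e-02 -7.69135303e+01] 0.0008748264943612781 [-0.77703307 -0.29014955 -0.8391793 ]
pick 0.78 [374.3, 141.6, 424.5, 265.5] 1796
pot 0.8 [163.6, 3.2, 381.9, 110.7] 10787
ring 0.83 [207.3, 0.4, 363.8, 57.2] 1434
cover 0.94 [220.5, 0.0, 353.0, 51.2] 4619[ WARN:0@3.669] global loadsave.cpp:1063 imwrite_ Unsupported depth image for selected encoder is fallbacked to CV_8U.
```

View pics/w2c.png

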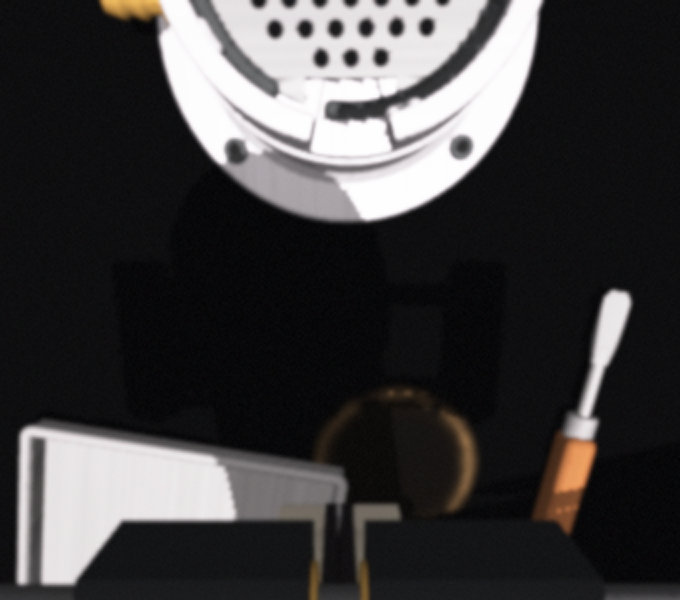

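The pick slipped or was never held: the gripper is shut empty, and the pick is at crop (615,295)–(555,530). The pot slot is at about crop x 315–393, y 80–150, with the ring end's dark tip at (330,108) and the wire running right. Next I measure both and regrasp.

```bash
cat >> h.py <<'E'
def pickfit(ke,camn="wrist",im=None):
    o=r.cut_out("pick",camn); m=np.array(o[0]["mask"]); ys,xs=np.nonzero(m)
    P=np.array([ray(camn,(x,y),.012,ke)[:2] for x,y in zip(xs[::3],ys[::3])])
    c=P.mean(0); w,V=np.linalg.eigh(np.cov((P-c).T)); d=V[:,1]; d=d*np.sign(-d[1]); t=(P-c)@d
    print("pick",o[0]["p"],"yaw",np.degrees(np.arctan2(d[1],d[0])),"len",t.max()-t.min(),"origin",c+d*(t.max()-.087))
E
python3 - <<'E'
from h import *
ke=cal("wrist"); pickfit(ke)
f=lambda u,v,z: ray("wrist",(110+u/2,v/2),z,ke).round(4)
print("ferrule",f(578,434,.02),"tip",f(618,293,.011))
h1=f(235,150,.012);h2=f(461,146,.012);d=(h1-h2)[:2];print("holes",h1,h2,(h1+h2)/2,"potyaw",np.degrees(np.arctan2(d[1],d[0])),np.linalg.norm(d))
print("ringtip",f(327,108,.093),"slot floor edges",f(312,150,.077),f(395,150,.077))
print("flange",f(347,221,.006), "barb?",f(104,5,.04))
p=cv2.imread("pics/m_pot.png",0)
from scipy.optimize import least_squares
# flange outer edge circle z=.012: dark-side boundary points from picture
im=cv2.imread("pics/w2.png");g=cv2.cvtColor(im,cv2.COLOR_BGR2GRAY)
pts=[]
for u in range(195,378,4):
    col=g[:125,u]; k=np.nonzero(col>90)[0]
    if len(k): pts.append(ray("wrist",(u,k.max()),.012,ke)[:2])
pts=np.array(pts)
s=least_squares(lambda q:np.hypot(pts[:,0]-q[0],pts[:,1]-q[1])-.080,[.6,-.145],loss="soft_l1",f_scale=.002); print("pot c",s.x,np.abs(s.fun).mean())
E
```

```text
pick 0.78 yaw -85.8024761366966 len 0.12553619424211618 origin [0.44106053 0.02209766]
ferrule [0.4453 0.0057 0.02  ] tip [ 0.4465 -0.0635  0.011 ]
holes [ 0.635  -0.0838  0.012 ] [ 0.5377 -0.108   0.012 ] [ 0.58635 -0.0959   0.012  ] potyaw 13.966945268150496 0.10026430072563221
ringtip [ 0.5943 -0.0954  0.093 ] slot floor edges [ 0.5974 -0.0842  0.077 ] [ 0.5693 -0.0907  0.077 ]
flange [ 0.5796 -0.0661  0.006 ] barb? [ 0.6872 -0.1197  0.04  ]
pot c [ 0.59790975 -0.14405553] 0.0003424265751432825
```

Emit:
{"op": "servo_tool", "data": {
  "targets": [
    {"dx":-3.5,"dy":0,"dz":0,"spin":-0.05,"grip":45},
    {"dx":-7,"dy":0,"dz":0,"spin":-0.1,"grip":45},
    {"dx":-10.5,"dy":0,"dz":0,"spin":-0.155,"grip":45},
    {"dx":-12.2,"dy":-0.1,"dz":0,"spin":-0.155,"grip":45},
    {"dx":-12.2,"dy":-0.1,"dz":-2.5,"spin":-0.155,"grip":45},
    {"dx":-12.2,"dy":-0.1,"dz":-5,"spin":-0.155,"grip":45},
    {"dx":-12.2,"dy":-0.1,"dz":-7,"spin":-0.155,"grip":45},
    {"dx":-12.2,"dy":-0.1,"dz":-7.5,"spin":-0.155,"grip":45},
    {"dx":-12.2,"dy":-0.1,"dz":-7.5,"spin":-0.155,"grip":45},
    {"dx":-12.2,"dy":-0.1,"dz":-7.5,"spin":-0.155,"grip":45}
  ]
}}

```text
time_s: 5.92
tcp_pos: [0.4424, 0.02, 0.0416]
eef_rot: [-180.0, -0.0, -85.7]
contact_force: [-0.0, -0.1, 0.1]
gripper_width: 0.0396
```

```bash
python3 - <<'E'
from h import *
s=r.get_state(); print(s["tcp_pos"],s["eef_rot"],s["gripper_width"])
ke=cal("wrist"); im=r.capture("wrist"); pickfit(ke)
cv2.imwrite("pics/w3.png",cv2.resize(im[80:380,110:450],(680,600)))
print(proj("wrist",s["tcp_pos"],ke))
E
```

```text
[0.44235144 0.02000783 0.04159454] [-1.79987112e+02 -1.48564275e-02 -8.57314909e+01] 0.039642060376153865
pick 0.62 yaw -86.02107789119087 len 0.1820731620404727 origin [0.44485009 0.02245631]
[279.9916896  243.40925286]
```

View pics/w3.png

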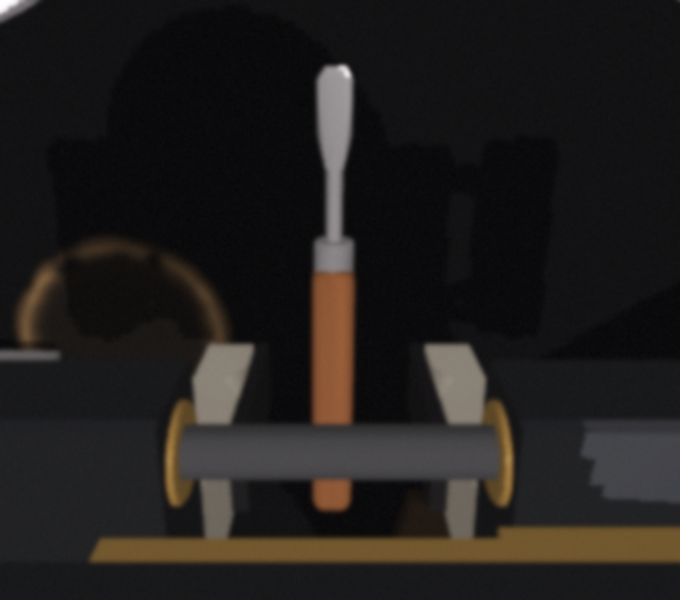

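The pick lies centred between the open fingers (handle at crop x 313–353, fingers at 250 and 410). I'll go down and give the fingers time to close.

Emit:
{"op": "servo_tool", "data": {
  "targets": [
    {"dx":0.1,"dy":-0.1,"dz":-2.5,"spin":0,"grip":45},
    {"dx":0.1,"dy":-0.1,"dz":-3.7,"spin":0,"grip":45},
    {"dx":0.1,"dy":-0.1,"dz":-3.8,"spin":0,"grip":0},
    {"dx":0.1,"dy":-0.1,"dz":-3.8,"spin":0,"grip":0},
    {"dx":0.1,"dy":-0.1,"dz":-3.8,"spin":0,"grip":0},
    {"dx":0.1,"dy":-0.1,"dz":-3.8,"spin":0,"grip":0},
    {"dx":0.1,"dy":-0.1,"dz":-3.8,"spin":0,"grip":0},
    {"dx":0.1,"dy":-0.1,"dz":-3.8,"spin":0,"grip":0},
    {"dx":0.1,"dy":-0.1,"dz":-3.8,"spin":0,"grip":0},
    {"dx":0.1,"dy":-0.1,"dz":-3.8,"spin":0,"grip":0}
  ],
  "squeeze": 60
}}

```text
time_s: 6.85
tcp_pos: [0.4432, 0.019, 0.0032]
eef_rot: [-180.0, 0.0, -85.8]
contact_force: [0.3, 0.3, -0.8]
gripper_width: 0.0006
```

```bash
python3 - <<'E'
from h import *
s=r.get_state(); print(s["tcp_pos"],s["gripper_width"],s["contact_force"],s["moment"])
ke=cal("wrist"); im=r.capture("wrist"); pickfit(ke)
b=r.capture("side")[130:280,190:390]; a=im[80:380,160:400]
cv2.imwrite("pics/w4.png",np.hstack([cv2.resize(a,(400,500)),cv2.resize(b,(400,300))[:, :] if 0 else cv2.copyMakeBorder(cv2.resize(b,(400,300)),0,200,0,0,0)]))
E
```

```text
[0.44322642 0.0189798  0.00320928] 0.0006306671649993516 [ 0.29568893  0.26378916 -0.79472966] [0.07118547 0.01242114 0.06930742]
pick 0.66 yaw -85.66699316750994 len 0.1628460907007418 origin [0.44428266 0.02197302]
```

View pics/w4.png

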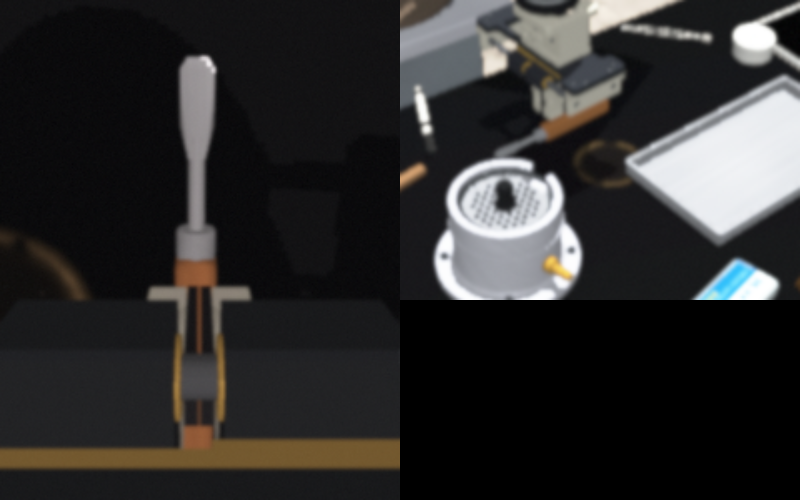

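```bash
python3 - <<'E'
from h import *
s=r.get_state(); t=s["tcp_pos"]
for dz in(0,.02,.04,.06): 
    u=proj("side",t+[0,0,dz]); print(dz,u.round(1),"in v:",(400+(u[0]-190)*2).round(),((u[1]-130)*2).round())
im=r.capture("side")
o=r.cut_out("pick","side"); print([(d["p"],d["extent"],np.array(d["mask"]).sum()) for d in o])
for y,z in((.022,0),(.022,.022),(.112,.011),(.112,.022),(.007,.022),(.007,.0)): print(y,z,proj("side",[.444,y,z]).round(1))
c=im[150:230,220:320]; cv2.imwrite("pics/s5.png",cv2.resize(c,(750,600),interpolation=2))
E
```

```text
0 [264.1 197.1] in v: 548.0 134.0
0.02 [264. 191.] in v: 548.0 122.0
0.04 [263.9 184.8] in v: 548.0 110.0
0.06 [263.8 178.4] in v: 548.0 97.0
[(0.83, [239.9, 180.6, 295.5, 209.3], np.int64(360))]
0.022 0 [265.3 197.7]
0.022 0.022 [265.2 191. ]
0.112 0.011 [293.4 182.2]
0.112 0.022 [293.5 178.9]
0.007 0.022 [260.3 193.2]
0.007 0.0 [260.4 199.9]
```

View pics/s5.png

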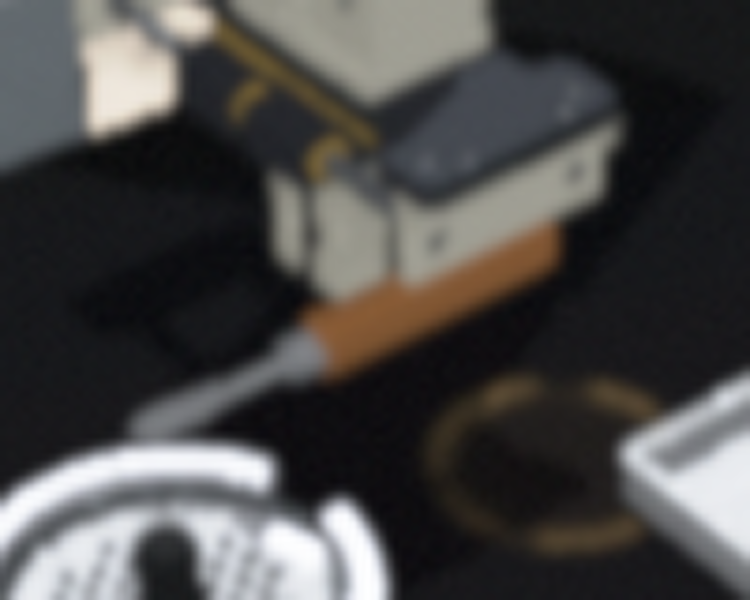

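The side picture shows the shut fingers ending at the top of the handle (crop 345,300). The reported TCP at z=3 mm projects to (331,353). So the real fingertips sit about 20 mm or more above the reported TCP, which explains the missed grasps. I'll open and feel downward carefully.

Emit:
{"op": "servo_tool", "data": {
  "targets": [
    {"dx":0,"dy":0,"dz":0.5,"spin":0,"grip":45},
    {"dx":0,"dy":0,"dz":0.5,"spin":0,"grip":45},
    {"dx":0,"dy":0,"dz":0.5,"spin":0,"grip":45},
    {"dx":0,"dy":0,"dz":0.5,"spin":0,"grip":45},
    {"dx":0,"dy":0,"dz":0.5,"spin":0,"grip":45},
    {"dx":0,"dy":0,"dz":0.5,"spin":0,"grip":45},
    {"dx":0,"dy":0,"dz":0.3,"spin":0,"grip":45},
    {"dx":0,"dy":0,"dz":0,"spin":0,"grip":45},
    {"dx":0,"dy":0,"dz":-0.3,"spin":0,"grip":45},
    {"dx":0,"dy":0,"dz":-0.5,"spin":0,"grip":45}
  ]
}}

```text
time_s: 7.93
tcp_pos: [0.4428, 0.0188, -0.0026]
eef_rot: [180.0, -0.0, -85.8]
contact_force: [0.3, -0.2, 0.2]
gripper_width: 0.0396
```

Emit:
{"op": "servo_tool", "data": {
  "targets": [
    {"dx":0,"dy":0,"dz":-0.2,"spin":0,"grip":45},
    {"dx":0,"dy":0,"dz":-0.4,"spin":0,"grip":45},
    {"dx":0,"dy":0,"dz":-0.6,"spin":0,"grip":45},
    {"dx":0,"dy":0,"dz":-0.8,"spin":0,"grip":45},
    {"dx":0,"dy":0,"dz":-1.0,"spin":0,"grip":45},
    {"dx":0,"dy":0,"dz":-1.1,"spin":0,"grip":45},
    {"dx":0,"dy":0,"dz":-1.2,"spin":0,"grip":45},
    {"dx":0,"dy":0,"dz":-1.3,"spin":0,"grip":45},
    {"dx":0,"dy":0,"dz":-1.3,"spin":0,"grip":45},
    {"dx":0,"dy":0,"dz":-1.3,"spin":0,"grip":45}
  ]
}}

```text
time_s: 8.77
tcp_pos: [0.4431, 0.0189, -0.015]
eef_rot: [180.0, -0.0, -85.8]
contact_force: [-0.1, -0.7, -0.2]
gripper_width: 0.0393
```

```bash
python3 - <<'E'
from h import *
s=r.get_state(); print(s["tcp_pos"],s["contact_force"])
im=r.capture("side"); c=im[150:230,220:320]; cv2.imwrite("pics/s6.png",cv2.resize(c,(750,600),interpolation=2))
E
```

```text
[ 0.44308961  0.01892621 -0.01503636] [-0.07633268 -0.69429519 -0.17700642]
```

View pics/s6.png

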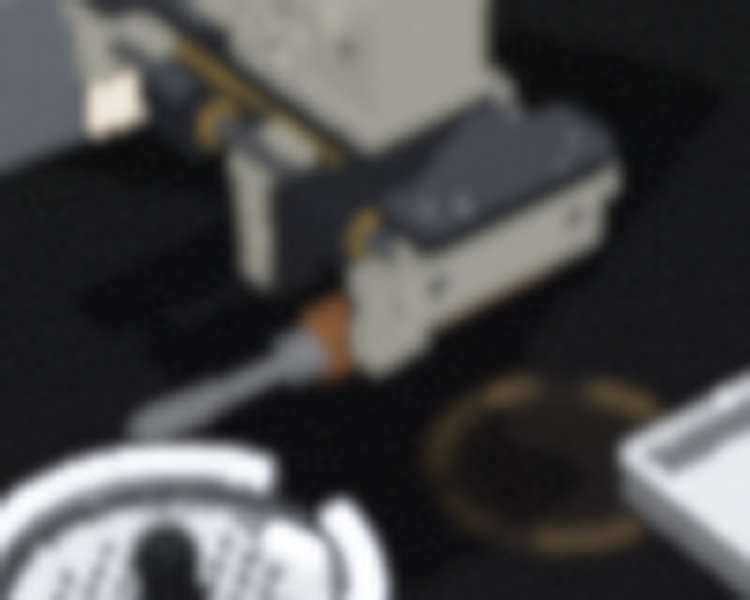

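The near finger now stands beside the handle (its foot at crop 375,375) with no contact force, so I close here.

Emit:
{"op": "servo_tool", "data": {
  "targets": [
    {"dx":0,"dy":0,"dz":-0.2,"spin":0,"grip":0},
    {"dx":0,"dy":0,"dz":-0.2,"spin":0,"grip":0},
    {"dx":0,"dy":0,"dz":-0.2,"spin":0,"grip":0},
    {"dx":0,"dy":0,"dz":-0.2,"spin":0,"grip":0},
    {"dx":0,"dy":0,"dz":-0.2,"spin":0,"grip":0},
    {"dx":0,"dy":0,"dz":-0.2,"spin":0,"grip":0},
    {"dx":0,"dy":0,"dz":-0.2,"spin":0,"grip":0},
    {"dx":0,"dy":0,"dz":-0.2,"spin":0,"grip":0},
    {"dx":0,"dy":0,"dz":-0.2,"spin":0,"grip":0},
    {"dx":0,"dy":0,"dz":-0.2,"spin":0,"grip":0}
  ],
  "squeeze": 60
}}

```text
time_s: 9.65
tcp_pos: [0.4432, 0.019, -0.017]
eef_rot: [-180.0, 0.0, -85.8]
contact_force: [-0.3, 0.3, 1.2]
gripper_width: 0.0145
```

```bash
python3 - <<'E'
from h import *
s=r.get_state(); print(s["tcp_pos"],s["contact_force"],s["gripper_width"])
for z in(0,.005,.01,.015): print(z,[( (proj("side",[.443+a,.019+b,z])-[220,150])*7.5).round() for a,b in((.02,-.0095),(.04,-.0095))])
E
```

```text
[ 0.44317628  0.01897507 -0.01699228] [-0.26148743  0.3468446   1.16828397] 0.014464910962549737
0 [array([340., 400.]), array([374., 432.])]
0.005 [array([340., 389.]), array([374., 420.])]
0.01 [array([340., 378.]), array([374., 409.])]
0.015 [array([340., 366.]), array([374., 398.])]
```

Emit:
{"op": "servo_tool", "data": {
  "targets": [
    {"dx":0,"dy":0,"dz":0,"spin":0,"grip":32},
    {"dx":0,"dy":0,"dz":0,"spin":0,"grip":32},
    {"dx":0,"dy":0,"dz":0,"spin":0,"grip":32},
    {"dx":0,"dy":0,"dz":0,"spin":0,"grip":32},
    {"dx":0,"dy":0,"dz":-0.1,"spin":0,"grip":32},
    {"dx":0,"dy":0,"dz":-0.2,"spin":0,"grip":32},
    {"dx":0,"dy":0,"dz":-0.3,"spin":0,"grip":32},
    {"dx":0,"dy":0,"dz":-0.4,"spin":0,"grip":32},
    {"dx":0,"dy":0,"dz":-0.5,"spin":0,"grip":32},
    {"dx":0,"dy":0,"dz":-0.6,"spin":0,"grip":32}
  ]
}}

```text
time_s: 10.48
tcp_pos: [0.4431, 0.0189, -0.0232]
eef_rot: [180.0, -0.0, -85.8]
contact_force: [-0.4, -0.6, -0.5]
gripper_width: 0.0279
```

```bash
python3 - <<'E'
from h import *
s=r.get_state(); print(s["tcp_pos"],s["contact_force"],s["gripper_width"])
im=r.capture("side"); im2=r.capture("scene"); u=proj("scene",[.443,.019,.02]).astype(int)
a=cv2.resize(im[165:215,235:300],(468,360),interpolation=2)
b=cv2.resize(im2[u[1]-40:u[1]+25,u[0]-25:u[0]+20],(249,360),interpolation=2)
cv2.imwrite("pics/s7.png",np.hstack([a,b])); print(u)
E
```

```text
[ 0.44306403  0.01891748 -0.02318139] [-0.44619534 -0.56293772 -0.46223653] 0.027921532983435728
[283 153]
```

View pics/s7.png

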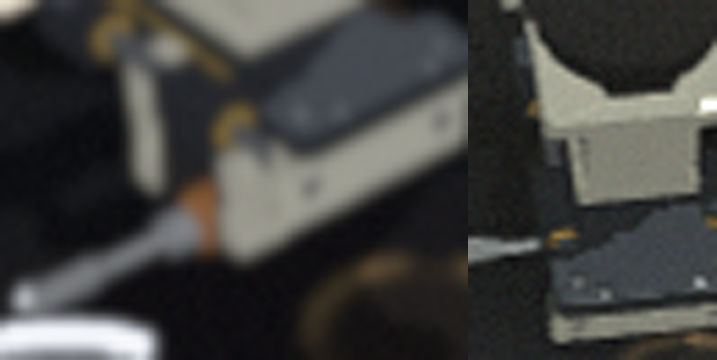

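The finger foot at crop (235,260) is about 10 mm above the bench, with no force. The true fingertips are therefore about 33 mm behind the reported TCP. I'll go 5 mm lower and grip.

Emit:
{"op": "servo_tool", "data": {
  "targets": [
    {"dx":0,"dy":0,"dz":-0.2,"spin":0,"grip":32},
    {"dx":0,"dy":0,"dz":-0.4,"spin":0,"grip":32},
    {"dx":0,"dy":0,"dz":-0.5,"spin":0,"grip":0},
    {"dx":0,"dy":0,"dz":-0.5,"spin":0,"grip":0},
    {"dx":0,"dy":0,"dz":-0.5,"spin":0,"grip":0},
    {"dx":0,"dy":0,"dz":-0.5,"spin":0,"grip":0},
    {"dx":0,"dy":0,"dz":-0.5,"spin":0,"grip":0},
    {"dx":0,"dy":0,"dz":-0.5,"spin":0,"grip":0},
    {"dx":0,"dy":0,"dz":-0.5,"spin":0,"grip":0},
    {"dx":0,"dy":0,"dz":-0.5,"spin":0,"grip":0}
  ],
  "squeeze": 60
}}

```text
time_s: 11.42
tcp_pos: [0.4431, 0.0189, -0.028]
eef_rot: [-180.0, 0.0, -85.8]
contact_force: [0.7, -0.2, -0.9]
gripper_width: 0.0153
```

Emit:
{"op": "servo_tool", "data": {
  "targets": [
    {"dx":0,"dy":0,"dz":2,"spin":0,"grip":0},
    {"dx":0,"dy":0,"dz":4.5,"spin":0,"grip":0},
    {"dx":1.5,"dy":0,"dz":6.5,"spin":0.04,"grip":0},
    {"dx":4,"dy":0,"dz":7.2,"spin":0.08,"grip":0},
    {"dx":6.5,"dy":0,"dz":7.2,"spin":0.12,"grip":0},
    {"dx":9,"dy":-0.1,"dz":7.2,"spin":0.17,"grip":0},
    {"dx":10.8,"dy":-0.1,"dz":7.2,"spin":0.17,"grip":0},
    {"dx":11.4,"dy":-0.1,"dz":7.2,"spin":0.17,"grip":0},
    {"dx":11.4,"dy":-0.1,"dz":7.2,"spin":0.17,"grip":0},
    {"dx":11.4,"dy":-0.1,"dz":7.2,"spin":0.17,"grip":0}
  ]
}}

```text
time_s: 12.25
tcp_pos: [0.556, 0.0177, 0.0434]
eef_rot: [179.9, 0.0, -76.1]
contact_force: [-0.2, -0.3, -0.4]
gripper_width: 0.0155
```

```bash
python3 - <<'E'
from h import *
s=r.get_state(); t=s["tcp_pos"]; print(t,s["eef_rot"],s["gripper_width"],s["contact_force"])
ke=cal("wrist"); im=r.capture("wrist"); o=r.cut_out("pick","wrist")
m=np.array(o[0]["mask"]); ys,xs=np.nonzero(m); k=ys<ys.min()+25; print(o[0]["p"],o[0]["extent"],xs[k].mean())
tp=np.array([*(t[:2]+.0835*np.array([.242,-.970])),.0835])
print("pred very end px",proj("wrist",tp,ke), "seen end at z .0835",ray("wrist",(xs[ys<ys.min()+4].mean(),ys.min()),.0835,ke))
b=r.capture("side"); o=r.cut_out("pick","side"); print("side",o[0]["p"],o[0]["extent"]); print("pred side",proj("side",tp))
a=cv2.resize(im[0:300,150:410],(520,600),interpolation=2)
u=proj("side",tp).astype(int); b=cv2.resize(b[u[1]-45:u[1]+45,u[0]-20:u[0]+40],(266,400),interpolation=2)
b=cv2.copyMakeBorder(b,0,200,0,0,0)
cv2.imwrite("pics/p8.png",np.hstack([a,b]))
C=np.array([.598,-.144]);R=np.array([[.970,-.242],[.242,.970]])
for q,z in(((-.012,.06),.077),((.012,.06),.077),((0,.0485),.093),((0,.042),.0835)): print(q,proj("wrist",[*(C+R@q),z],ke).round(1), (proj("wrist",[*(C+R@q),z],ke)-[150,0])*2)
E
```

```text
[0.55604533 0.01766741 0.04336271] [ 1.79912649e+02  6.73557040e-03 -7.60705432e+01] 0.015465600880545407 [-0.20569399 -0.2677225  -0.41740557]
0.65 [264.3, 112.0, 294.0, 347.6] 281.035175879397
pred very end px [279.92784123 113.47543096] seen end at z .0835 [ 0.57593569 -0.06408908  0.0835    ]
side 0.48 [268.6, 192.3, 291.7, 212.8]
pred side [266.58080125 213.31803515]
(-0.012, 0.06) [301.9  61. ] [303.89560492 122.0340534 ]
(0.012, 0.06) [251.   61.1] [202.03276151 122.27358968]
(0, 0.0485) [276.   23.2] [252.07992586  46.30078428]
(0, 0.042) [276.2  12.6] [252.3325237   25.12805893]
```

View pics/p8.png

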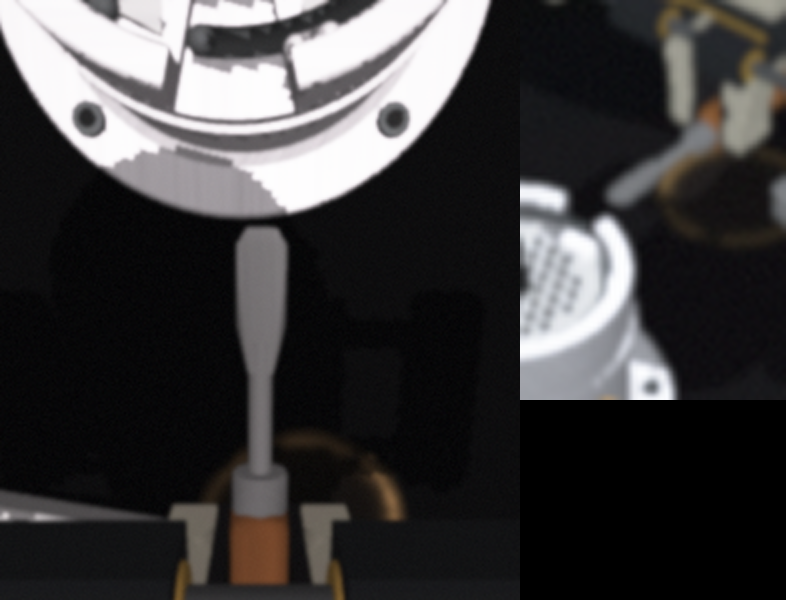

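The slot floor spans crop x 178–293 (centre about 236, y 115), the flange holes are at (88,118) and (393,118), and the ring tip is at (195,38). The blade is at x 262 and parallel to the slot. So I shift about 6 mm in pot +x, then advance 43 mm.

Emit:
{"op": "servo_tool", "data": {
  "targets": [
    {"dx":0.6,"dy":0.15,"dz":0.1,"spin":0,"grip":0},
    {"dx":0.6,"dy":0.15,"dz":0.1,"spin":0,"grip":0},
    {"dx":0.84,"dy":-0.85,"dz":0.1,"spin":0,"grip":0},
    {"dx":1.08,"dy":-1.85,"dz":0.1,"spin":0,"grip":0},
    {"dx":1.2,"dy":-2.35,"dz":0.1,"spin":0,"grip":0},
    {"dx":1.2,"dy":-2.35,"dz":0.1,"spin":0,"grip":0},
    {"dx":1.2,"dy":-2.35,"dz":0.1,"spin":0,"grip":0},
    {"dx":1.2,"dy":-2.35,"dz":0.1,"spin":0,"grip":0},
    {"dx":1.2,"dy":-2.35,"dz":0.1,"spin":0,"grip":0},
    {"dx":1.2,"dy":-2.35,"dz":0.1,"spin":0,"grip":0}
  ]
}}

```text
time_s: 13.28
tcp_pos: [0.569, -0.0054, 0.045]
eef_rot: [180.0, 0.0, -76.0]
contact_force: [0.2, -0.7, -1.2]
gripper_width: 0.0158
```

```bash
python3 - <<'E'
from h import *
s=r.get_state(); t=s["tcp_pos"]; print(t,s["eef_rot"],s["gripper_width"],s["contact_force"])
ke=cal("wrist"); im=r.capture("wrist"); 
for n in ("pick","ring"):
  o=r.cut_out(n,"wrist")
  if o: print(n,o[0]["p"],o[0]["extent"])
b=r.capture("side")
a=cv2.resize(im[0:220,170:390],(500,500),interpolation=2)
tp=np.array([*(t[:2]+.0835*np.array([.242,-.970])),.0835]); u=proj("side",tp).astype(int)
print("tip pred crop",(proj("wrist",tp,ke)-[170,0])*500/220, "side crop",500+proj("side",tp)[0]*0)
b=cv2.resize(b[u[1]-35:u[1]+40,u[0]-25:u[0]+20],(300,500),interpolation=2)
cv2.imwrite("pics/p9.png",np.hstack([a,b]))
E
```

```text
[ 0.56901968 -0.00540723  0.04495815] [ 1.79997168e+02  4.09551703e-04 -7.60092510e+01] 0.015845960912484983 [ 0.21058169 -0.69956209 -1.18613621]
pick 0.95 [265.6, 111.7, 294.1, 350.0]
ring 0.62 [164.5, 0.1, 403.2, 95.9]
tip pred crop [250.13675339 257.95387199] side crop 500.0
```

View pics/p9.png

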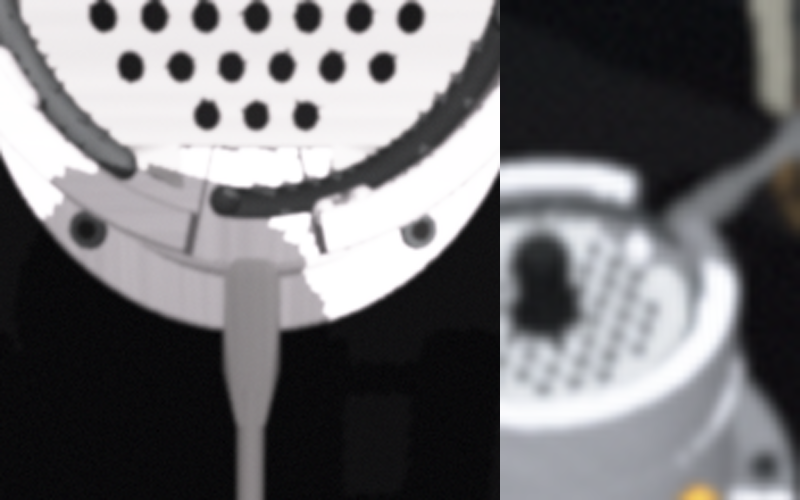

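The blade is centred in the slot: blade end at (251,260), slot edges at x 190 and 322, wire tip at (215,200), cover notch edge at y 148. Next I advance 20 mm under the wire.

Emit:
{"op": "servo_tool", "data": {
  "targets": [
    {"dx":0.12,"dy":-0.48,"dz":0,"spin":0,"grip":0},
    {"dx":0.24,"dy":-0.97,"dz":0,"spin":0,"grip":0},
    {"dx":0.36,"dy":-1.45,"dz":0,"spin":0,"grip":0},
    {"dx":0.48,"dy":-1.94,"dz":0,"spin":0,"grip":0},
    {"dx":0.48,"dy":-1.94,"dz":0,"spin":0,"grip":0},
    {"dx":0.48,"dy":-1.94,"dz":0,"spin":0,"grip":0},
    {"dx":0.48,"dy":-1.94,"dz":0.3,"spin":0,"grip":0},
    {"dx":0.48,"dy":-1.94,"dz":0.6,"spin":0,"grip":0},
    {"dx":0.48,"dy":-1.94,"dz":0.8,"spin":0,"grip":0},
    {"dx":0.48,"dy":-1.94,"dz":0.8,"spin":0,"grip":0}
  ]
}}

```text
time_s: 14.32
tcp_pos: [0.5742, -0.0248, 0.0535]
eef_rot: [-180.0, -0.0, -76.0]
contact_force: [-0.7, 0.3, 0.3]
gripper_width: 0.0153
```

```bash
python3 - <<'E'
from h import *
s=r.get_state(); t=s["tcp_pos"]; print(t,s["eef_rot"],s["gripper_width"],s["contact_force"],s["moment"])
im=r.capture("wrist"); cv2.imwrite("pics/w10.png",im)
for n in ("pick","ring","cover"):
  o=r.cut_out(n,"wrist")
  if o: print(n,o[0]["p"],o[0]["extent"])
E
```

```text
[ 0.57416103 -0.02479399  0.05354902] [-1.79956509e+02 -2.40143084e-03 -7.60052828e+01] 0.015347370525044948 [-0.69073191  0.26195629  0.3140439 ] [ 0.09921809 -0.05498382  0.0135483 ]
pick 0.64 [264.4, 112.6, 295.4, 348.4]
ring 0.85 [164.9, 0.0, 402.2, 137.4]
cover 0.68 [183.8, 1.0, 389.0, 125.1]
```

Emit:
{"op": "servo_tool", "data": {
  "targets": [
    {"dx":0,"dy":0,"dz":0.1,"spin":0,"grip":0},
    {"dx":0,"dy":0,"dz":0.2,"spin":0,"grip":0},
    {"dx":0,"dy":0,"dz":0.3,"spin":0,"grip":0},
    {"dx":0,"dy":0,"dz":0.4,"spin":0,"grip":0},
    {"dx":0,"dy":0,"dz":0.4,"spin":0,"grip":0},
    {"dx":0,"dy":0,"dz":0.4,"spin":0,"grip":0},
    {"dx":0,"dy":0,"dz":0.4,"spin":0,"grip":0},
    {"dx":0,"dy":0,"dz":0.4,"spin":0,"grip":0},
    {"dx":0,"dy":0,"dz":0.4,"spin":0,"grip":0},
    {"dx":0,"dy":0,"dz":0.4,"spin":0,"grip":0}
  ]
}}

```text
time_s: 15.35
tcp_pos: [0.5739, -0.025, 0.0569]
eef_rot: [180.0, -0.0, -76.0]
contact_force: [0.3, -0.8, -0.3]
gripper_width: 0.0154
```

```bash
python3 - <<'E'
from h import *
s=r.get_state(); t=s["tcp_pos"]; print(t,s["gripper_width"],s["contact_force"],s["moment"])
im=r.capture("wrist"); b=r.capture("side")
for n in ("pick","ring","cover"):
  o=r.cut_out(n,"wrist")
  if o: print(n,o[0]["p"],o[0]["extent"])
a=cv2.resize(im[40:260,170:390],(500,500),interpolation=2)
tp=np.array([*(t[:2]+.0835*np.array([.242,-.970])),.0835]); u=proj("side",tp).astype(int)
b=cv2.resize(b[u[1]-35:u[1]+40,u[0]-20:u[0]+25],(300,500),interpolation=2)
cv2.imwrite("pics/p10.png",np.hstack([a,b]))
E
```

```text
[ 0.57387708 -0.02499793  0.05692385] 0.015407891457967893 [ 0.33056636 -0.77484263 -0.28812669] [ 0.05600065 -0.06750808  0.02984319]
pick 0.8 [262.7, 113.8, 295.1, 348.8]
ring 0.75 [168.0, 0.7, 398.9, 135.5]
cover 0.84 [184.6, 0.0, 387.4, 128.6]
```

View pics/p10.png

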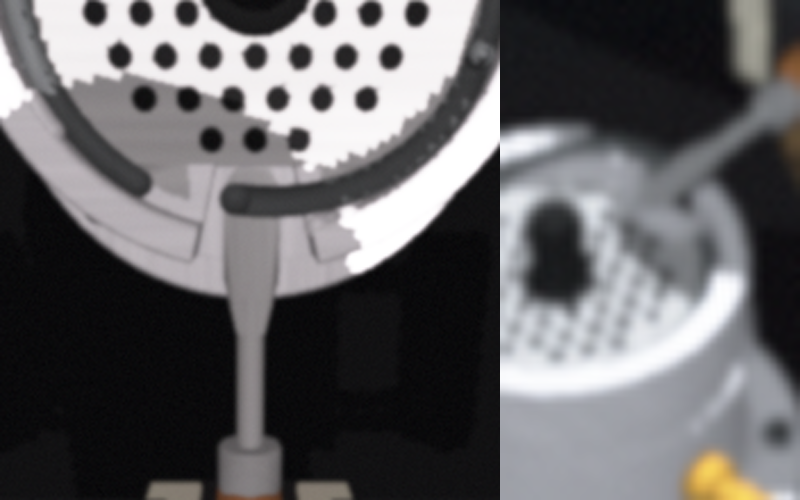

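The blade is under the wire near its tip, the wire at crop (235,200) crossing over the blade whose end shows beyond it at y 168. There is no force yet, so I keep lifting in small steps.

Emit:
{"op": "servo_tool", "data": {
  "targets": [
    {"dx":0,"dy":0,"dz":0.1,"spin":0,"grip":0},
    {"dx":0,"dy":0,"dz":0.2,"spin":0,"grip":0},
    {"dx":0,"dy":0,"dz":0.3,"spin":0,"grip":0},
    {"dx":0,"dy":0,"dz":0.4,"spin":0,"grip":0},
    {"dx":0,"dy":0,"dz":0.4,"spin":0,"grip":0},
    {"dx":0,"dy":0,"dz":0.4,"spin":0,"grip":0},
    {"dx":0,"dy":0,"dz":0.4,"spin":0,"grip":0},
    {"dx":0,"dy":0,"dz":0.4,"spin":0,"grip":0},
    {"dx":0,"dy":0,"dz":0.4,"spin":0,"grip":0},
    {"dx":0,"dy":0,"dz":0.4,"spin":0,"grip":0}
  ]
}}

```text
time_s: 16.43
tcp_pos: [0.5739, -0.025, 0.0609]
eef_rot: [180.0, 0.0, -76.0]
contact_force: [-0.5, -0.5, -0.9]
gripper_width: 0.0155
```

```bash
cat > st.py <<'E'
from h import *
import sys
s=r.get_state(); t=s["tcp_pos"]; print(s["time_s"],t,s["gripper_width"],s["contact_force"],s["moment"])
im=r.capture("wrist"); cv2.imwrite("pics/"+sys.argv[1]+".png",im)
o=r.cut_out("ring","wrist")
if o: print(o[0]["p"],o[0]["extent"])
o=r.cut_out("pick","wrist")
if o: print(o[0]["p"],o[0]["extent"])
# ascii of ROI round the slot
g=cv2.cvtColor(im,cv2.COLOR_BGR2GRAY)[95:155:3,230:330:2]
for row in g: print("".join(" .:-=+*#%@"[v//26] for v in row))
E
python3 st.py w11
```

```text
16.4333 [ 0.57385819 -0.02496068  0.06092007] 0.015455323325345577 [-0.54404658 -0.53689552 -0.9349931 ] [ 0.03737781 -0.0128776  -0.00768454]
0.91 [172.4, 0.8, 395.0, 131.5]
0.73 [264.5, 111.8, 297.0, 349.2]
+++++++++++++++====++++++===+#@@@@@@@@@@@@@@@@@@@@
++++++++++++++=:..:=+++=-. .-*%%@#-::+%@@@@@@@@@@@
++++++++++++++-    -+++=.   .=+++-...:%@@@@@@@@@@@
+++++++++++++=-.  .-+++=.   :=+++-...=%@@@@@@@@@@@
+++++++++++++++=--=+++++=---=++++=-=#@@@@@@@@@%%@@
++++++++++++++++++++++++++++++++++++#%@@@@@@%%*+++
:-===+++++++*****+******************#@@#*#%#+++==-
:::-++++++++*###******+++++++**###**####*+++=--:::
::::=+++++++*###**#*++++++++++**#**+**++=--:::::::
::::+*++++++**#****+:::::::::::::::::....:::::::::
::-+*****+++*****#*:::::::::::::::::::::::::::::::
+=++***##****##**#+:::::.::::::::::::::::::::---==
***++++***###****#*=:....::::::::::::::::::-+%@%*#
******++++***##**##*==-------::--=====++++++*@@@@@
**********+++++*##**++++++++++++*##**+******%@@@@@
**************=*##*+++++++++++++*##**++******##%@@
******#*####**+*##*+++++++++++++*##**++*##****#%@@
********#**#*++*##*+++++++++++++*##***=+********#@
##**+********=**##*+++++++++++++*##***=+*******#%@
#************+*****+=+++++++++++*******+***+*#@@@@
```

```bash
python3 - <<'E'
from h import *
ke=cal("wrist"); C=np.array([.602,-.143]);R=np.array([[.970,-.242],[.242,.970]])
K,E=ke
def pr(q,z,dz=0,sh=(0,0)):
    E2=E.copy(); E2[:3,3]+=[sh[0],sh[1],dz]; return proj("w",[*(C+R@q),z],(K,E2)).round(1)
for z in(.093,.1,.106,.112,.118): print(z,[ (pr((.008,.0485),z,d),pr((0,.0515),z,d)[1]) for d in(-.0074,-.004,0)], "width6mm px",np.linalg.norm(pr((0,.0515),z)-pr((0,.0455),z)))
b=r.capture("side"); cv2.imwrite("pics/side11.png",b)
for cam in("side","scene"):
    im=r.capture(cam); cv2.imwrite(f"pics/{cam}12.png",im); o=r.cut_out("ring",cam)
    for d in o: print(cam,d["p"],d["extent"],np.array(d["mask"]).sum())
    for z in (.093,.112): print(z,proj(cam,[*(C+R@[.008,.0485]),z]).round(1),proj(cam,[*(C+R@[-.008,.0485]),z]).round(1))
u=proj("side",[*(C+R@[0,.05]),.1]).astype(int); g=cv2.cvtColor(b,cv2.COLOR_BGR2GRAY)[u[1]-22:u[1]+16,u[0]-40:u[0]+25]
print("origin",u-[40,22])
for row in g: print("".join(" .:-=+*#%@"[v//26] for v in row))
E
```

```text
0.093 [(array([266.2, 136.5]), np.float64(142.8)), (array([266.4, 136.2]), np.float64(142.3)), (array([266.8, 135.7]), np.float64(141.7))] width6mm px 12.099999999999994
0.1 [(array([265.5, 137.4]), np.float64(144.0)), (array([265.8, 137. ]), np.float64(143.4)), (array([266.2, 136.5]), np.float64(142.8))] width6mm px 12.700000000000017
0.106 [(array([264.9, 138.2]), np.float64(145.0)), (array([265.3, 137.7]), np.float64(144.4)), (array([265.7, 137.2]), np.float64(143.7))] width6mm px 13.099999999999994
0.112 [(array([264.3, 139. ]), np.float64(146.2)), (array([264.7, 138.5]), np.float64(145.5)), (array([265.1, 138. ]), np.float64(144.8))] width6mm px 13.700364958642542
0.118 [(array([263.6, 140. ]), np.float64(147.5)), (array([264. , 139.4]), np.float64(146.7)), (array([264.5, 138.8]), np.float64(145.9))] width6mm px 14.300000000000011
0.093 [260.5 220.7] [255.1 217.5]
0.112 [260.4 214.1] [254.9 210.9]
scene 0.7 [195.2, 179.8, 238.4, 219.6] 272
0.093 [238.3 197.6] [236.4 191.4]
0.112 [238.  193.6] [236.  187.3]
origin [218 194]
                                                  :-++*+
[... 1741 characters left out ...]
%%%%#+-::::-+#%%#*+++++++++=-==++++=-..       ....
@@#+=--=*#%%%@%%#%%*=:....:-*%%*++==+++**+++=++++++=:.           
@%*=--+*#%%@@@%####+-......:+###*+===++++++++++++++=-..          
@#=--=*%%%%%%%%##%#+:......:=*##*+=--=+++++++===++++-.           
%+--=+#%%%%%%%###%#=:......:=***#*=--===+++++=--=+++-:.          
#+--+#%%%%##%%#*#%*+-......:=**##*===---=+++==--=+++=:.          
#=-=*%%%%%######%#*+-.... ..-+*##*+==--=======--=+++=-.          
*=-+#%@@%#####*#%#*+=:. ....:-+##**+=--=======---++++-.          
*-=*%%@%%#*##**#%#*+-........-+##***+--=======--=++++-.          
*-+#%@@%#**####%#**=:........-*#**##+===--====-=+**++-.          
*=+%%@%%######%%#*+=:........-+**###++++--====-+###*+-.
```

```bash
python3 - <<'E'
from h import *
r.capture("scene"); o=r.cut_out("ring","scene"); m=np.array(o[0]["mask"]); print(o[0]["p"])
r0=178
for y in range(178,222): print(y,"".join("#" if v else "." for v in m[y,192:245]))
o=r.cut_out("ring","side"); print(len(o))
r.capture("side"); o=r.cut_out("ring","side"); print(len(o), [d["p"] for d in o])
C=np.array([.602,-.143]);R=np.array([[.970,-.242],[.242,.970]])
for a in (60,80,90,100,120,150,180,210,270): print(a,[proj("scene",[*(C+R@[.0485*np.cos(np.radians(a)),.0485*np.sin(np.radians(a))]),z]).round(0).tolist() for z in(.093,.102,.112)])
def asc(f,x0,x1,y0,y1):
    g=cv2.cvtColor(cv2.imread(f),cv2.COLOR_BGR2GRAY)[y0:y1,x0:x1]
    for row in g: print("".join(" .:-=+*#%@"[v//26] for v in row))
print("side0");asc("pics/side0.png",212,276,204,228);print("side12");asc("pics/side12.png",212,276,204,228)
E
```

```text
0.57
178 .....................................................
179 .....................................................
180 ..................################...................
181 ...............#####################.................
182 .............#########################...............
183 ...........#######................#####..............
184 ..........#####.....................####.............
185 .........####........................####............
186 ........###...........................####...........
187 ........#..............................###...........
188 .......................................####..........
189 .....#..................................####.........
190 ....##..................................####.........
191 ...##....................................###.........
192 ..###....................................###.........
193 ..##.....................................###.........
194 .###.................................................
195 .##..................................................
196 .##............................................
[... 4371 characters left out ...]
@@%#*+==-===+**********+++****+++=====-:----:.   .   
   ..:+#@@@@#*+==---=+*#####************++++===--::==+=-...     
   .:+#@@@@#*==--==+*##%%%%#*+++**####*+++++===-::-=+++=:.      
  .:=#@@@@#+=--==+*#%%%%%%#+=---=*#%%#*+++++++==-:-=++++-:.     
 ..-*@@@@#+=--=+*#%%%%%%%#+-::::-+#%%#*+++++++++=--=++++=-..    
..:+%@@@#+=--=*#%%%@%%#%%*=:....:-*%%*+===+++**+++=++++++=:..   
 .-#@@@%*=--+*#%%@@@%####+-......:+###*+===++++++++++++++=-.    
.:+%@@@#=--=*%%%%%%%%##%#+:......:=*#**+=--=+++++++===++++-.    
.-*@@@%+--=+#%%%%%%%###%#=:......:=***#*=--===+++++=--=+++=:    
.=#@@@#+--+#%%%%##%%#*#%*+-......:=**##*=-=---=+++=---=+++=:.   
:+%@@@#=-=*%%%%%######%#*+-.......-+*##*+=---=======--=+++=-.
```

By the numbers the ring end has sprung. In the scene camera its tip moved up and inward by about 3 px, matching z≈112 mm. In the side view the wire now crosses the rim, and there is no load on the pick. I withdraw the pick and take it back to where it lay.

Emit:
{"op": "servo_tool", "data": {
  "targets": [
    {"dx":0,"dy":0,"dz":-0.5,"spin":0,"grip":0},
    {"dx":-0.3,"dy":1.2,"dz":-0.5,"spin":0,"grip":0},
    {"dx":-0.8,"dy":3.2,"dz":-0.5,"spin":0,"grip":0},
    {"dx":-1.3,"dy":5.2,"dz":-0.5,"spin":0,"grip":0},
    {"dx":-4,"dy":5.2,"dz":-1.5,"spin":-0.06,"grip":0},
    {"dx":-7.5,"dy":4.9,"dz":-3,"spin":-0.12,"grip":0},
    {"dx":-11,"dy":4.5,"dz":-4.5,"spin":-0.17,"grip":0},
    {"dx":-13.1,"dy":4.4,"dz":-6.5,"spin":-0.17,"grip":0},
    {"dx":-13.1,"dy":4.4,"dz":-8,"spin":-0.17,"grip":0},
    {"dx":-13.1,"dy":4.4,"dz":-8.4,"spin":-0.17,"grip":0}
  ]
}}

```text
time_s: 17.92
tcp_pos: [0.4404, 0.0186, -0.0245]
eef_rot: [179.8, -0.1, -85.7]
contact_force: [0.4, 0.7, 0.4]
gripper_width: 0.0154
```

Emit:
{"op": "servo_tool", "data": {
  "targets": [
    {"dx":0,"dy":0,"dz":-0.2,"spin":0,"grip":0},
    {"dx":0,"dy":0,"dz":-0.4,"spin":0,"grip":0},
    {"dx":0,"dy":0,"dz":-0.5,"spin":0,"grip":0},
    {"dx":0,"dy":0,"dz":-0.5,"spin":0,"grip":0},
    {"dx":0,"dy":0,"dz":-0.5,"spin":0,"grip":40},
    {"dx":0,"dy":0,"dz":-0.5,"spin":0,"grip":40},
    {"dx":0,"dy":0,"dz":-0.5,"spin":0,"grip":40},
    {"dx":0,"dy":0,"dz":-0.5,"spin":0,"grip":40},
    {"dx":0,"dy":0,"dz":2,"spin":0,"grip":40},
    {"dx":0,"dy":0,"dz":5,"spin":0,"grip":40}
  ]
}}

```text
time_s: 18.75
tcp_pos: [0.441, 0.0181, 0.026]
eef_rot: [179.7, -0.1, -85.8]
contact_force: [1.4, 0.7, 0.9]
gripper_width: 0.0345
```

```bash
python3 - <<'E'
from h import *
s=r.get_state(); print(s["tcp_pos"],s["gripper_width"],s["contact_force"])
ke=cal("wrist"); im=r.capture("wrist"); cv2.imwrite("pics/w13.png",im); pickfit(ke)
C=np.array([.602,-.143]);R=np.array([[.970,-.242],[.242,.970]])
K,_=cal("scene")
for cam in("scene","side"):
    im=r.capture(cam); cv2.imwrite(f"pics/{cam}13.png",im); o=r.cut_out("ring",cam)
    if not o: continue
    m=np.array(o[0]["mask"]); print(cam,o[0]["p"],o[0]["extent"],m.sum()); e=[int(v) for v in o[0]["extent"]]
    for y in range(e[1],e[3]+1): print(y,"".join("#" if v else "." for v in m[y,e[0]:e[2]+1]))
    for z in(.093,.112): print(z,[proj(cam,[*(C+R@q),z]).round(1).tolist() for q in((.008,.0485),(.003,.0485),(-.01,.0475),(.003,.045))])
E
```

```text
[0.44100197 0.01811214 0.02600501] 0.034520391297502444 [1.41500765 0.687578   0.91249822]
pick 0.63 yaw -86.36137609211043 len 0.1816598605732997 origin [0.44388597 0.02205117]
scene 0.64 [192.6, 183.6, 239.4, 218.8] 1225
183 .................##############.................
184 ...............##################...............
185 .............######################.............
186 ...........##########################...........
187 .........#############################..........
188 ........################################........
189 .......#################################........
190 ......###################################.......
191 .....###################################........
192 ....####################################........
193 ....###################################.........
194 ...####################################.........
195 ...#####################################........
196 ..######################################........
197 ..######################################........
198 ..#######################################.......
199 ..#######################
[... 926 characters left out ...]
17 ............######################..............
218 ..............#################.................
0.093 [[238.3, 197.6], [237.7, 195.7], [235.7, 190.8], [236.2, 196.1]]
0.112 [[238.0, 193.6], [237.4, 191.6], [235.3, 186.6], [235.8, 192.0]]
side 0.46 [221.6, 212.5, 242.1, 221.0] 43
212 ...................##.
213 ................####..
214 .............#####....
215 ...........#####......
216 .........######.......
217 ........#####.........
218 ......#####...........
219 .....###..............
220 ....###...............
221 ...##.................
0.093 [[260.5, 220.7], [258.8, 219.7], [254.1, 217.3], [257.7, 220.5]]
0.112 [[260.4, 214.1], [258.6, 213.1], [253.9, 210.7], [257.5, 213.9]]
```

```bash
python3 - <<'E'
from h import *
from scipy.spatial.transform import Rotation as Ro
s=r.get_state(); K,E=cal("wrist"); T=np.eye(4); T[:3,:3]=Ro.from_euler("xyz",s["eef_rot"],degrees=True).as_matrix(); T[:3,3]=s["tcp_pos"]
X=np.linalg.inv(T)@E; np.save("handeye.npy",X); print(X.round(4).tolist())
def ke(p,e):
    T=np.eye(4); T[:3,:3]=Ro.from_euler("xyz",e,degrees=True).as_matrix(); T[:3,3]=p; return K,T@X
C=np.array([.602,-.143]);R=np.array([[.970,-.242],[.242,.970]])
loc=lambda w:(R.T@(w[:2]-C)*1e3).round(1)
k9=ke([.56902,-.005407,.04496],[180,0,-76.01]); f=lambda x,y:(170+x*.44,y*.44)
print("p9 wire mid",loc(ray("w",f(240,202),.093,k9)),"tip",loc(ray("w",f(211,200),.093,k9)),"slot top edges?",loc(ray("w",f(190,250),.1,k9)),loc(ray("w",f(322,250),.1,k9)),"notch",loc(ray("w",f(255,148),.089,k9)),"holes",loc(ray("w",f(88,229),.012,k9)),loc(ray("w",f(418,230),.012,k9)))
k10=ke([.57388,-.025,.05692],[180,0,-76.0]); f=lambda x,y:(170+x*.44,40+y*.44)
for z in(.093,.112): print(z,"p10 wire mid",loc(ray("w",f(245,200),z,k10)),"tip",loc(ray("w",f(221,198),z,k10)), "other end",loc(ray("w",f(145,185),.093,k10)))
print("knob",loc(ray("w",f(255,-5),.119,k10)),"notch",loc(ray("w",f(255,165),.089,k10)),"slot edges",loc(ray("w",f(193,255),.1,k10)),loc(ray("w",f(318,258),.1,k10)))
E
```

```text
[[-0.0008, -0.9545, -0.2981, 0.0812], [1.0, -0.0004, -0.0014, -0.0003], [0.0012, -0.2981, 0.9545, -0.1927], [0.0, 0.0, 0.0, 1.0]]
p9 wire mid [ 3.3 47.9] tip [ 8.9 47.6] slot top edges? [12.7 56.9] [-12.1  56.9] notch [ 0.4 37.8] holes [50.6 48.6] [-49.9  49. ]
0.093 p10 wire mid [ 2.5 44.6] tip [ 7.7 44.2] other end [24.  41.5]
0.112 p10 wire mid [ 2.3 44.1] tip [ 6.9 43.7] other end [24.  41.5]
knob [ 0.6 11. ] notch [ 0.3 37.4] slot edges [13.5 55.7] [-13.1  56.3]
```

Emit:
{"op": "servo_tool", "data": {
  "targets": [
    {"dx":1,"dy":0,"dz":4,"spin":-0.12,"grip":27},
    {"dx":3,"dy":-1,"dz":8,"spin":-0.24,"grip":27},
    {"dx":5.5,"dy":-3,"dz":10,"spin":-0.36,"grip":27},
    {"dx":8,"dy":-5,"dz":10.5,"spin":-0.48,"grip":27},
    {"dx":10.5,"dy":-7,"dz":10.5,"spin":-0.6,"grip":27},
    {"dx":12.5,"dy":-9,"dz":10.5,"spin":-0.72,"grip":27},
    {"dx":14,"dy":-10.5,"dz":10.5,"spin":-0.84,"grip":27},
    {"dx":15,"dy":-11.5,"dz":10.5,"spin":-0.96,"grip":27},
    {"dx":15,"dy":-11.5,"dz":10.5,"spin":-1.08,"grip":27},
    {"dx":15,"dy":-11.5,"dz":10.5,"spin":-1.2,"grip":27}
  ]
}}

```text
time_s: 19.88
tcp_pos: [0.5924, -0.097, 0.1296]
eef_rot: [179.9, -0.2, -155.0]
contact_force: [0.0, 0.5, 0.2]
gripper_width: 0.0239
```

Emit:
{"op": "servo_tool", "data": {
  "targets": [
    {"dx":0.05,"dy":-0.15,"dz":0,"spin":-0.1,"grip":27},
    {"dx":0.05,"dy":-0.2,"dz":0,"spin":-0.19,"grip":27},
    {"dx":0.05,"dy":-0.25,"dz":0,"spin":-0.19,"grip":27},
    {"dx":0.05,"dy":-0.25,"dz":-0.5,"spin":-0.19,"grip":27},
    {"dx":0.05,"dy":-0.25,"dz":-1,"spin":-0.19,"grip":27},
    {"dx":0.05,"dy":-0.25,"dz":-1.5,"spin":-0.19,"grip":27},
    {"dx":0.05,"dy":-0.25,"dz":-2,"spin":-0.19,"grip":27},
    {"dx":0.05,"dy":-0.25,"dz":-2,"spin":-0.19,"grip":27},
    {"dx":0.05,"dy":-0.25,"dz":-2,"spin":-0.19,"grip":27},
    {"dx":0.05,"dy":-0.25,"dz":-2,"spin":-0.19,"grip":27}
  ]
}}

```text
time_s: 20.72
tcp_pos: [0.5935, -0.0984, 0.1121]
eef_rot: [-180.0, 0.0, -165.4]
contact_force: [-0.1, 0.2, -0.0]
gripper_width: 0.0236
```

```bash
cat > chk.py <<'E'
from h import *
import sys
s=r.get_state(); t=s["tcp_pos"]; C=np.array([.602,-.143]);R=np.array([[.970,-.242],[.242,.970]])
loc=lambda w:(R.T@(w[:2]-C)*1e3).round(1)
print(s["time_s"],t,s["eef_rot"],"tcp local",loc(t),s["gripper_width"],s["contact_force"])
ke=cal("wrist"); im=r.capture("wrist"); cv2.imwrite("pics/"+sys.argv[1]+".png",im)
print("proj ring_end@.112",proj("w",[*(C+R@[.002,.0442]),.112],ke),"tip",proj("w",[*(C+R@[.007,.0440]),.112],ke),"mid",proj("w",[*(C+R@[-.02,.041]),.109],ke))
o=r.cut_out("ring","wrist")
if o:
    m=np.array(o[0]["mask"]); e=[int(v) for v in o[0]["extent"]]; print(o[0]["p"],e,m.sum())
    for y in range(e[1],e[3]+1,6): print(y,"".join("#" if v else "." for v in m[y,e[0]:e[2]+1:3]))
E
python3 chk.py w14
```

```text
20.7167 [ 0.59350116 -0.0984473   0.11205591] [-1.79992350e+02  6.27534163e-03 -1.65371229e+02] tcp local [ 2.5 45.3] 0.023550337253278698 [-0.06252033  0.17354288 -0.049846  ]
proj ring_end@.112 [278.09635059 241.62213738] tip [277.73837471 248.3952457 ] mid [273.60968646 209.27332824]
0.81 [147, 159, 285, 277] 2457
159 .................#######.......................
165 ...........#####################...............
171 ........#######...............######...........
177 ......#####.......................####.........
183 ....#####...........................####.......
189 ...####...............................###......
195 ..###..................................####....
201 .###....................................####...
207 .###.....................................###...
213 .##.......................................###..
219 .##.......................................###..
225 ###........................................###.
231 ###........................................###.
237 .###.......................................###.
243 ..###......................................###.
249 ..####.........................................
255 ...####........................................
261 .........................................###...
267 .......................................####....
273 ......................................###......
```

The network's ring mask ends at about (281,246), within 2 mm of the prediction, and the jaws straddle the wire. I descend and close.

Emit:
{"op": "servo_tool", "data": {
  "targets": [
    {"dx":0,"dy":0,"dz":-1,"spin":0,"grip":27},
    {"dx":0,"dy":0,"dz":-2,"spin":0,"grip":27},
    {"dx":0,"dy":0,"dz":-3,"spin":0,"grip":27},
    {"dx":0,"dy":0,"dz":-3.8,"spin":0,"grip":27},
    {"dx":0,"dy":0,"dz":-4.2,"spin":0,"grip":27},
    {"dx":0,"dy":0,"dz":-4.2,"spin":0,"grip":27},
    {"dx":0,"dy":0,"dz":-4.2,"spin":0,"grip":27},
    {"dx":0,"dy":0,"dz":-4.2,"spin":0,"grip":27},
    {"dx":0,"dy":0,"dz":-4.2,"spin":0,"grip":27},
    {"dx":0,"dy":0,"dz":-4.2,"spin":0,"grip":27}
  ]
}}

```text
time_s: 21.65
tcp_pos: [0.5937, -0.0985, 0.0705]
eef_rot: [-180.0, 0.0, -165.4]
contact_force: [0.0, -0.4, -0.1]
gripper_width: 0.0236
```

Emit:
{"op": "servo_tool", "data": {
  "targets": [
    {"dx":0,"dy":0,"dz":0,"spin":0,"grip":0},
    {"dx":0,"dy":0,"dz":0,"spin":0,"grip":0},
    {"dx":0,"dy":0,"dz":0,"spin":0,"grip":0},
    {"dx":0,"dy":0,"dz":0,"spin":0,"grip":0},
    {"dx":0,"dy":0,"dz":0,"spin":0,"grip":0},
    {"dx":0,"dy":0,"dz":0,"spin":0,"grip":0},
    {"dx":0,"dy":0,"dz":0,"spin":0,"grip":0},
    {"dx":0,"dy":0,"dz":0,"spin":0,"grip":0},
    {"dx":0,"dy":0,"dz":0,"spin":0,"grip":0},
    {"dx":0,"dy":0,"dz":0,"spin":0,"grip":0}
  ],
  "squeeze": 60
}}

```text
time_s: 22.48
tcp_pos: [0.5934, -0.0985, 0.07]
eef_rot: [-180.0, 0.0, -165.4]
contact_force: [1.0, -0.6, -0.1]
gripper_width: 0.0034
```

Emit:
{"op": "servo_tool", "data": {
  "targets": [
    {"dx":0,"dy":0,"dz":0,"spin":0,"grip":24},
    {"dx":0,"dy":0,"dz":0,"spin":0,"grip":24},
    {"dx":0,"dy":0,"dz":0,"spin":0,"grip":24},
    {"dx":0,"dy":0,"dz":0,"spin":0,"grip":24},
    {"dx":-0.1,"dy":0,"dz":0,"spin":0,"grip":24},
    {"dx":-0.2,"dy":-0.05,"dz":-0.2,"spin":0,"grip":24},
    {"dx":-0.2,"dy":-0.05,"dz":-0.4,"spin":0,"grip":24},
    {"dx":-0.2,"dy":-0.05,"dz":-0.6,"spin":0,"grip":24},
    {"dx":-0.2,"dy":-0.05,"dz":-0.6,"spin":0,"grip":24},
    {"dx":-0.2,"dy":-0.05,"dz":-0.6,"spin":0,"grip":24}
  ]
}}

```text
time_s: 23.32
tcp_pos: [0.5912, -0.099, 0.0637]
eef_rot: [180.0, -0.0, -165.4]
contact_force: [-0.1, -0.6, -0.9]
gripper_width: 0.021
```

```bash
python3 chk.py w15
```

```text
23.3167 [ 0.59122179 -0.09902167  0.06370118] [ 1.79997747e+02 -2.83929670e-02 -1.65401931e+02] tcp local [ 0.2 45.3] 0.02100532231580105 [-0.09593488 -0.58813487 -0.87830899]
proj ring_end@.112 [277.7769728  280.67440619] tip [277.32717039 288.97222156] mid [271.97731    239.97650008]
0.72 [115, 175, 284, 288] 3366
175 .......................######............................
181 ..............########################...................
187 ...........#########...............########..............
193 .........#######........................######...........
199 ......######..............................######.........
205 .....#####..................................######.......
211 ...#####......................................#####......
217 ..#####.........................................#####....
223 .#####...........................................#####...
229 .####.............................................#####..
235 #####..............................................####..
241 ####................................................####.
247 ####.................................................####
253 ####.................................................####
259 ####.................................................####
265 .####.................................................###
271 .###..................................................###
277 .....................................................####
283 .....................................................####
```

Emit:
{"op": "servo_tool", "data": {
  "targets": [
    {"dx":0,"dy":0,"dz":-0.2,"spin":0,"grip":24},
    {"dx":0,"dy":0,"dz":-0.2,"spin":0,"grip":0},
    {"dx":0,"dy":0,"dz":-0.2,"spin":0,"grip":0},
    {"dx":0,"dy":0,"dz":-0.2,"spin":0,"grip":0},
    {"dx":0,"dy":0,"dz":-0.2,"spin":0,"grip":0},
    {"dx":0,"dy":0,"dz":-0.2,"spin":0,"grip":0},
    {"dx":0,"dy":0,"dz":-0.2,"spin":0,"grip":0},
    {"dx":0,"dy":0,"dz":-0.2,"spin":0,"grip":0},
    {"dx":0,"dy":0,"dz":-0.2,"spin":0,"grip":0},
    {"dx":0,"dy":0,"dz":-0.2,"spin":0,"grip":0}
  ],
  "squeeze": 60
}}

```text
time_s: 24.25
tcp_pos: [0.5915, -0.099, 0.062]
eef_rot: [-180.0, 0.0, -165.4]
contact_force: [1.0, -1.1, -1.2]
gripper_width: 0.0037
```

Emit:
{"op": "servo_tool", "data": {
  "targets": [
    {"dx":0,"dy":0,"dz":0.3,"spin":0,"grip":0},
    {"dx":0,"dy":0,"dz":0.6,"spin":0,"grip":0},
    {"dx":0,"dy":0,"dz":0.9,"spin":0,"grip":0},
    {"dx":0,"dy":0,"dz":1.2,"spin":0,"grip":0},
    {"dx":0,"dy":0,"dz":1.4,"spin":0,"grip":0},
    {"dx":0,"dy":0,"dz":1.5,"spin":0,"grip":0},
    {"dx":0,"dy":0,"dz":1.5,"spin":0,"grip":0},
    {"dx":0,"dy":0,"dz":1.5,"spin":0,"grip":0},
    {"dx":0,"dy":0,"dz":1.5,"spin":0,"grip":0},
    {"dx":0,"dy":0,"dz":1.5,"spin":0,"grip":0}
  ]
}}

```text
time_s: 25.08
tcp_pos: [0.5916, -0.0988, 0.077]
eef_rot: [180.0, 0.0, -165.4]
contact_force: [-0.1, 0.5, -0.3]
gripper_width: 0.0033
```

```bash
python3 chk.py w16
```

```text
25.0833 [ 0.59157027 -0.09881953  0.07697949] [ 1.79998935e+02  1.80521303e-02 -1.65392550e+02] tcp local [ 0.6 45.4] 0.003311574907839776 [-0.08069382  0.54485001 -0.30289173]
proj ring_end@.112 [277.69424686 268.28381177] tip [277.27570534 276.09025128] mid [272.32575599 230.3167265 ]
0.64 [0, 233, 76, 291] 2239
233 ..........................
239 .......#############......
245 ..####################....
251 ########################..
257 ............#############.
263 .............############.
269 .............############.
275 ..............###########.
281 ..............#########...
287 ...............######.....
```

```bash
python3 - <<'E'
from h import *
g=cv2.cvtColor(cv2.imread("pics/w16.png"),cv2.COLOR_BGR2GRAY)[130:300:4,90:330:2]
for i,row in enumerate(g): print(130+4*i,"".join(" .:-=+*#%@"[v//26] for v in row))
for cam in("scene","side"):
    r.capture(cam); o=r.cut_out("ring",cam)
    for d in o[:2]: 
        m=np.array(d["mask"]); e=[int(v) for v in d["extent"]]; print(cam,d["p"],e,m.sum())
        for y in range(e[1],e[3]+1,1): print(y,"".join("#" if v else "." for v in m[y,e[0]:e[2]+1]))
E
```

```text
130                                          .-#@@@@@@@@@@@@@@@@@@@@@@@@@@@@@@@@@@@@@@@@@@@@@@*:                            
134                                        :#@@@@@@@@@@@@@@@@@@@@@@@@@@@@@@@@@@@@@@@@@@@@@@@@@@@@#-.                        
138                                     .+@@@@@@@@@@@@@@@@@@@@@@@@@@@@@@@@@@@@@@@@@@@@@@@@@@@@@@@@@@*:                      
142                                   .*@@@@@@@@@@@@@@@@@@@@@@@@@@@@@@@@@@@@@@@@@@@@@@@@@@@@@@@@@@@@@@%-                    
146                                 .+@@@@@@@@@@@@@@@@@@@@@@%%%##**+++++++++**#%@@@@@@@@@@@@@@@@@@@@@@@@%-                  
150                                -@@@%*+*@@@@@@@@@@@@@@@@@@@@@@@@@@@@@@@@%#*+++++*#%@@@@@@@@@@@@@@@@@@@@%:                
154                              .*@@@+-::==#@@@@@@#++++++++++===++++++++**#%@@@@@*+==++*%@@@@@@@@@*+==+@@@@*.              
158                             :%@@@@#-:+%@@@%@@@@@@@@@@@@@@@@@@@@%#**+++++++++*#@@@@#++++*%@@@@@%+-::=#@@@@@-             
162                            :%@@@@@@@@@@@@@@@@@@@@@@@@@@@@@@@@@@@@@@@@@@%#++=++++*#@@@%*+++#@@@@@
[... 6384 characters left out ...]
..................................###...
231 ###........................................###....
232 ####......................................###.....
233 .###.....................................####.....
234 .####...................................####......
235 ..####.................................####.......
236 ...####...............................####........
237 ....####............................#####.........
238 .....#####........................######..........
239 ......######....................######............
240 .......#######..............#########.............
241 .........##########################...............
242 ............####################..................
```

The wire still shows between the pads down to row 290, where it would be if lifted with the gripper (276 if it had slipped). I continue the pull.

Emit:
{"op": "servo_tool", "data": {
  "targets": [
    {"dx":0,"dy":0,"dz":0.3,"spin":0,"grip":0},
    {"dx":0,"dy":0,"dz":0.6,"spin":0,"grip":0},
    {"dx":0,"dy":0,"dz":0.9,"spin":0,"grip":0},
    {"dx":0,"dy":0,"dz":1.2,"spin":0,"grip":0},
    {"dx":0,"dy":0,"dz":1.5,"spin":0,"grip":0},
    {"dx":0,"dy":0,"dz":1.8,"spin":0,"grip":0},
    {"dx":0,"dy":0,"dz":2.1,"spin":0,"grip":0},
    {"dx":0,"dy":0,"dz":2.5,"spin":0,"grip":0},
    {"dx":0,"dy":0,"dz":2.5,"spin":0,"grip":0},
    {"dx":0,"dy":0,"dz":2.5,"spin":0,"grip":0}
  ]
}}

```text
time_s: 26.22
tcp_pos: [0.5916, -0.0989, 0.1023]
eef_rot: [-180.0, 0.0, -165.4]
contact_force: [0.6, -0.1, -0.3]
gripper_width: 0.0035
```

```bash
python3 - <<'E'
from h import *
s=r.get_state(); print(s["time_s"],s["tcp_pos"],s["gripper_width"],s["contact_force"],s["moment"])
im=r.capture("wrist"); cv2.imwrite("pics/w17.png",im)
g=cv2.cvtColor(im,cv2.COLOR_BGR2GRAY)[100:300:4,90:330:2]
for i,row in enumerate(g): print(100+4*i,"".join(" .:-=+*#%@"[v//26] for v in row))
for cam in("scene","side"):
    cv2.imwrite(f"pics/{cam}17.png",r.capture(cam)); o=r.cut_out("ring",cam)
    for d in o[:2]: 
        m=np.array(d["mask"]); e=[int(v) for v in d["extent"]]; print(cam,d["p"],e,m.sum())
        for y in range(e[1],e[3]+1,2): print(y,"".join("#" if v else "." for v in m[y,e[0]:e[2]+1]))
E
```

```text
26.2167 [ 0.59155318 -0.09894566  0.10225909] 0.0035270942203118392 [ 0.61484634 -0.08278519 -0.25425021] [ 0.06655748 -0.1718524  -0.04357715]
100                                                                                                                         
104                                                                                                                         
108                                                                                                                         
112                                                                                                                         
116                                                                   ........                                              
120                                                        ..-+#%@@@@@@@@@@@@@@@@@%*=:.                                     
124                                                    :+#@@@@@@@@@@@@@@@@@@@@@@@@@@@@@@@#=.                                
128                                                .=%@@@@@@@@@@@@@@@@@@@@@@@@@@@
[... 5905 characters left out ...]
 ...........####################................
scene 0.41 [249, 148, 320, 162] 380
148 ........................................................................
150 ................................................#######################.
152 ...................................#####################################
154 ..................................#####################################.
156 ....###########....................###################################..
158 .###############....................####################................
160 .##########.............................................................
162 ........................................................................
```

The ring is out and moves with the gripper. I lift it clear and carry it over the tray.

Emit:
{"op": "servo_tool", "data": {
  "targets": [
    {"dx":0,"dy":0,"dz":3,"spin":0,"grip":0},
    {"dx":0,"dy":0,"dz":6,"spin":0,"grip":0},
    {"dx":0,"dy":0,"dz":9,"spin":0,"grip":0},
    {"dx":0.1,"dy":1,"dz":10,"spin":0,"grip":0},
    {"dx":0.6,"dy":4.8,"dz":10,"spin":0,"grip":0},
    {"dx":1.1,"dy":8.8,"dz":10,"spin":0,"grip":0},
    {"dx":1.6,"dy":12.8,"dz":10,"spin":0,"grip":0},
    {"dx":2,"dy":16.6,"dz":10,"spin":0,"grip":0},
    {"dx":2.4,"dy":20,"dz":10,"spin":0,"grip":0},
    {"dx":2.8,"dy":23.5,"dz":10,"spin":0,"grip":0}
  ]
}}

```text
time_s: 27.3
tcp_pos: [0.6191, 0.138, 0.2018]
eef_rot: [180.0, -0.0, -165.4]
contact_force: [0.4, 0.2, -0.7]
gripper_width: 0.0036
```

Emit:
{"op": "servo_tool", "data": {
  "targets": [
    {"dx":0.1,"dy":2.5,"dz":0,"spin":0,"grip":0},
    {"dx":0.2,"dy":4.8,"dz":0,"spin":0,"grip":0},
    {"dx":0.2,"dy":4.8,"dz":-1,"spin":0,"grip":0},
    {"dx":0.2,"dy":4.8,"dz":-2,"spin":0,"grip":0},
    {"dx":0.2,"dy":4.8,"dz":-3,"spin":0,"grip":0},
    {"dx":0.2,"dy":4.8,"dz":-4,"spin":0,"grip":0},
    {"dx":0.2,"dy":4.8,"dz":-5,"spin":0,"grip":0},
    {"dx":0.2,"dy":4.8,"dz":-5,"spin":0,"grip":0},
    {"dx":0.2,"dy":4.8,"dz":-5,"spin":0,"grip":0},
    {"dx":0.2,"dy":4.8,"dz":-5,"spin":0,"grip":0}
  ]
}}

```text
time_s: 28.13
tcp_pos: [0.6218, 0.1836, 0.1524]
eef_rot: [-180.0, 0.0, -165.4]
contact_force: [-0.1, 0.5, -0.9]
gripper_width: 0.0034
```

```bash
cat > ringlook.py <<'E'
from h import *
import sys
s=r.get_state(); t=s["tcp_pos"]; print(s["time_s"],t,s["gripper_width"],s["contact_force"])
for cam in("wrist","scene","side"):
    ke=cal(cam); im=r.capture(cam); cv2.imwrite(f"pics/{cam}{sys.argv[1]}.png",im); o=r.cut_out("ring",cam)
    k=3 if cam=="wrist" else 1
    for d in o[:1]: 
        m=np.array(d["mask"]); e=[int(v) for v in d["extent"]]; print(cam,round(d["p"],2),e,m.sum())
        for y in range(e[1],e[3]+1,2*k): print(y,"".join("#" if v else "." for v in m[y,e[0]:e[2]+1:k]))
    tip=t+[0,0,.043]
    print(cam,"grip pt",proj(cam,tip,ke).round(),"floor below",proj(cam,[t[0],t[1],.006],ke).round(),"flat ring c",proj(cam,[t[0]+.012,t[1]-.047,.006],ke).round())
    o=r.cut_out("tray",cam); print([(round(d["p"],2),[int(v) for v in d["extent"]]) for d in o[:1]])
E
python3 ringlook.py 18
```

```text
28.1333 [0.62177943 0.18355519 0.15235787] 0.0033963158346779665 [-0.13097922  0.45497178 -0.87591747]
wrist 0.7 [119, 171, 282, 291] 3178
171 .......................................................
177 .................####################..................
183 .............############......##########..............
189 ..........######.....................######............
195 ........#####............................####..........
201 ......####.................................####........
207 ....####.....................................####......
213 ...####.......................................####.....
219 ..####..........................................####...
225 .####............................................###...
231 .####.............................................###..
237 .###..............................................####.
243 .###...............................................####
249 .###................................................###
255 .###................................................###
261 .####................................................##
2
[... 1788 characters left out ...]
..........................
152 ...####.............................................
154 ..###........................................##.....
156 ..###.........................................###...
158 ..##..........................................###...
160 ..###.........................................###...
162 ...###........................................##....
164 .....##......................................##.....
166 .......##..................................##.......
168 ..........##...........................###..........
170 ...............#................#######.............
side grip pt [369. 145.] floor below [359. 210.] flat ring c [348. 219.]
[(0.93, [304, 166, 428, 252])]
```

Emit:
{"op": "servo_tool", "data": {
  "targets": [
    {"dx":0,"dy":0,"dz":-3,"spin":0,"grip":0},
    {"dx":0,"dy":0,"dz":-6,"spin":0,"grip":0},
    {"dx":0,"dy":0,"dz":-9,"spin":0,"grip":0},
    {"dx":0,"dy":0,"dz":-11.5,"spin":0,"grip":0},
    {"dx":0,"dy":0,"dz":-13.5,"spin":0,"grip":0},
    {"dx":0,"dy":0,"dz":-15,"spin":0,"grip":0},
    {"dx":0,"dy":0,"dz":-16,"spin":0,"grip":0},
    {"dx":0,"dy":0,"dz":-16.8,"spin":0,"grip":0},
    {"dx":0,"dy":0,"dz":-17.4,"spin":0,"grip":0},
    {"dx":0,"dy":0,"dz":-17.6,"spin":0,"grip":0}
  ]
}}

```text
time_s: 29.42
tcp_pos: [0.6215, 0.1841, -0.0244]
eef_rot: [-180.0, 0.0, -165.4]
contact_force: [-0.4, -0.4, -0.2]
gripper_width: 0.0034
```

```bash
python3 ringlook.py 19
```

```text
29.4167 [ 0.62151806  0.18412389 -0.02436897] 0.0034449177201807727 [-0.42864942 -0.40527213 -0.17705911]
wrist 0.58 [113, 172, 287, 290] 3779
172 .......................#######.............................
178 .................######################....................
184 .............##########........############................
190 ..........########.....................#######.............
196 .......#######............................#######..........
202 ......#####..................................#####.........
208 ....#####.....................................######.......
214 ...#####........................................#####......
220 ..#####...........................................####.....
226 .#####.............................................####....
232 .####..............................................#####...
238 ####................................................#####..
244 ####.................................................####..
250 #####................................................#####.
256 #####.................................................###
[... 983 characters left out ...]
....................................###...
233 #.................................####....
235 ###..............................####.....
237 .#####.........................####.......
239 ...#######..................#####.........
241 ......##########.......########...........
243 .........#################................
scene grip pt [360. 216.] floor below [359. 219.] flat ring c [339. 224.]
[(0.9, [300, 182, 434, 261])]
side 0.78 [326, 206, 335, 222] 44
206 ..........
208 ......##..
210 ....###...
212 ...###....
214 ..###.....
216 ..###.....
218 ..###.....
220 ...##.....
222 ....###...
side grip pt [360. 206.] floor below [359. 209.] flat ring c [348. 219.]
[(0.9, [302, 175, 428, 251])]
```

Emit:
{"op": "servo_tool", "data": {
  "targets": [
    {"dx":0,"dy":0,"dz":-0.15,"spin":0,"grip":0},
    {"dx":0,"dy":0,"dz":-0.3,"spin":0,"grip":0},
    {"dx":0,"dy":0,"dz":-0.45,"spin":0,"grip":0},
    {"dx":0,"dy":0,"dz":-0.6,"spin":0,"grip":0},
    {"dx":0,"dy":0,"dz":-0.6,"spin":0,"grip":0},
    {"dx":0,"dy":0,"dz":-0.6,"spin":0,"grip":0},
    {"dx":0,"dy":0,"dz":-0.6,"spin":0,"grip":0},
    {"dx":0,"dy":0,"dz":-0.6,"spin":0,"grip":0},
    {"dx":0,"dy":0,"dz":-0.6,"spin":0,"grip":0},
    {"dx":0,"dy":0,"dz":-0.6,"spin":0,"grip":0}
  ]
}}

```text
time_s: 30.7
tcp_pos: [0.622, 0.1843, -0.0296]
eef_rot: [180.0, 0.1, -165.4]
contact_force: [0.4, 1.7, 4.6]
gripper_width: 0.0038
```

Emit:
{"op": "servo_tool", "data": {
  "targets": [
    {"dx":0,"dy":0,"dz":0,"spin":0,"grip":8},
    {"dx":0,"dy":0,"dz":0,"spin":0,"grip":14},
    {"dx":0,"dy":0,"dz":0,"spin":0,"grip":20},
    {"dx":0,"dy":0,"dz":0,"spin":0,"grip":27},
    {"dx":0,"dy":0,"dz":0,"spin":0,"grip":27},
    {"dx":0,"dy":0,"dz":0,"spin":0,"grip":27},
    {"dx":0,"dy":0,"dz":1,"spin":0,"grip":27},
    {"dx":0,"dy":0,"dz":3,"spin":0,"grip":27},
    {"dx":0,"dy":0,"dz":6,"spin":0,"grip":27},
    {"dx":0,"dy":0,"dz":10,"spin":0,"grip":27}
  ]
}}

```text
time_s: 31.53
tcp_pos: [0.6195, 0.183, 0.0691]
eef_rot: [-179.9, -0.3, -165.4]
contact_force: [0.7, 1.0, 0.5]
gripper_width: 0.0232
```

```bash
python3 - <<'E'
from h import *
s=r.get_state(); t=s["tcp_pos"]; print(s["time_s"],t,s["gripper_width"],s["contact_force"])
for cam in("wrist","scene"):
    ke=cal(cam); im=r.capture(cam); cv2.imwrite(f"pics/{cam}20.png",im); o=r.cut_out("ring",cam)
    if not o: print(cam,"none"); continue
    m=np.array(o[0]["mask"]); ys,xs=np.nonzero(m); print(cam,o[0]["p"],[int(v) for v in o[0]["extent"]])
    P=np.array([ray(cam,(x,y),.006,ke)[:2] for x,y in zip(xs,ys)])
    A=np.c_[2*P,np.ones(len(P))]; q=np.linalg.lstsq(A,(P**2).sum(1),rcond=None)[0]; rad=np.sqrt(q[2]+q[0]**2+q[1]**2)
    d=np.hypot(*(P-q[:2]).T); print("circle",q[:2].round(4),rad.round(4),"spread",d.std().round(4),P.min(0).round(3),P.max(0).round(3))
    o=r.cut_out("tray",cam); print([(round(d["p"],2),[int(v) for v in d["extent"]]) for d in o[:1]])
E
```

```text
31.5333 [0.61952359 0.18303975 0.06910831] 0.023162422863958667 [0.65352888 0.98437088 0.47342115]
wrist 0.96 [166, 153, 281, 260]
circle [0.6299 0.1366] 0.0478 spread 0.0021 [0.578 0.086] [0.679 0.187]
[(0.97, [123, 100, 491, 289])]
scene 0.67 [320, 202, 363, 242]
circle [0.6296 0.1378] 0.0501 spread 0.0026 [0.58  0.085] [0.681 0.187]
[(0.61, [299, 184, 434, 262])]
```

Emit:
{"op": "servo_tool", "data": {
  "targets": [
    {"dx":0,"dy":0,"dz":4,"spin":0,"grip":34},
    {"dx":0,"dy":-2,"dz":7.5,"spin":0,"grip":34},
    {"dx":-0.2,"dy":-5.5,"dz":9,"spin":0,"grip":34},
    {"dx":-0.5,"dy":-9.5,"dz":9,"spin":0,"grip":34},
    {"dx":-0.8,"dy":-13.5,"dz":9,"spin":0,"grip":34},
    {"dx":-1.1,"dy":-17.5,"dz":9,"spin":0,"grip":34},
    {"dx":-1.4,"dy":-21.5,"dz":9,"spin":0,"grip":34},
    {"dx":-1.6,"dy":-25.5,"dz":9,"spin":0,"grip":34},
    {"dx":-1.8,"dy":-29.5,"dz":9,"spin":0,"grip":34},
    {"dx":-1.9,"dy":-32.6,"dz":9,"spin":0,"grip":34}
  ]
}}

```text
time_s: 32.67
tcp_pos: [0.601, -0.1446, 0.1588]
eef_rot: [180.0, -0.1, -165.4]
contact_force: [-0.1, -0.4, -0.3]
gripper_width: 0.0299
```

Emit:
{"op": "servo_tool", "data": {
  "targets": [
    {"dx":0,"dy":0,"dz":-1,"spin":0,"grip":34},
    {"dx":0,"dy":0,"dz":-2,"spin":0,"grip":34},
    {"dx":0,"dy":0,"dz":-3,"spin":0,"grip":34},
    {"dx":0,"dy":0,"dz":-3,"spin":0,"grip":34},
    {"dx":0,"dy":0,"dz":-3,"spin":0,"grip":34},
    {"dx":0,"dy":0,"dz":-3,"spin":0,"grip":34},
    {"dx":0,"dy":0,"dz":-3,"spin":0,"grip":34},
    {"dx":0,"dy":0,"dz":-3,"spin":0,"grip":34},
    {"dx":0,"dy":0,"dz":-3,"spin":0,"grip":34},
    {"dx":0,"dy":0,"dz":-3,"spin":0,"grip":34}
  ]
}}

```text
time_s: 33.5
tcp_pos: [0.6026, -0.1418, 0.1304]
eef_rot: [-180.0, 0.0, -165.4]
contact_force: [0.5, -0.8, 1.2]
gripper_width: 0.0294
```

```bash
python3 - <<'E'
from h import *
s=r.get_state(); t=s["tcp_pos"]; print(s["time_s"],t,s["eef_rot"],s["gripper_width"])
ke=cal("wrist"); im=r.capture("wrist"); cv2.imwrite("pics/w21.png",im)
o=r.cut_out("cover","wrist"); print([(d["p"],d["extent"]) for d in o[:2]])
print("knob top pred",proj("w",[.602,-.143,.119],ke),"base",proj("w",[.602,-.143,.089],ke))
g=cv2.cvtColor(im,cv2.COLOR_BGR2GRAY)[170:310:4,210:350:2]
for i,row in enumerate(g): print(170+4*i,"".join(" .:-=+*#%@"[v//26] for v in row))
E
```

```text
33.5 [ 0.60259822 -0.1417596   0.13037867] [-1.79991681e+02  3.97581181e-02 -1.65383456e+02] 0.02941083715436635
[(0.67, [218.3, 161.1, 332.9, 273.6])]
knob top pred [278.16251201 235.0667929 ] base [278.25670744 221.51005978]
170 @@@@@@@@@@@@@@@@@@@@@@@@@@@@@@@@@@@@@@@@@@@@@@@%%@@@@@@@@@@@@@@@@@@@@@
174 @@@@@@@@@@@@@@@@@@@@@@@@@@@@@@@@@@@@@@@@@@@@@@@@@@@@@@@@@@@@@@@@@@@@@@
178 *#@@@@@@@@@@@@@@@@@@@@@@@@@%*#@@@@@@@@%#%@@@@@@@@@@@@@@@@@@@@@@@@%@@@@
182 #@@@@@@@@@@@@@@@@@@@@@@@@@@*.:#@@@@@@%-.-%@@@@@@@@@@@@@@@@@@@@@@@@@@@@
186 @@@@@@%@@##%#+*#%%@@@@=.-%@@@@@@%-.=%%@%#%%+:-*%%@%#%%@@@@@@@%@@@@@@@@
190 #%%#*+***+++++++=-:-++=-=%@%##@@%*-=++=-=++-::===-==++*@@@%@@@#@@@@@@@
194 ***++**+++++++++=. :=++==+=: .*@@%+++=. .=++=++=:  -+++%@@#%@@@*@@@@%%
198 **++**+++++++=++++=++=: .-++==++-. :=++=++=: .=====+++++++=+++***%##**
202 *++***+++++++==+=-:-=+=--=+=::===--=+=--=+=-:-===-==++++++++++**++****
206 *+***+=+++++===+=: :=++==+=-..-======-. :=+===+=. .=+++=++*******++***
210 ++***++++++=. .=+++++=:  -+==:.      .:=++=. :=====+=: .=#@@#****++***
214 ++**++++++++=====-.:=++==+=:            :==-
[... 1051 characters left out ...]
+++:    .===++=====:    .
274      .=========-.    .=++***+++++++++++*+*+++===.    .-=========.     
278     ..-========:     .==========================.     .========-...   
282   .:::-=======-.     :+++==================+++**:     .-=======-::-:  
286  .--::-=======.      -**************************-      .=======-::--. 
290  :--:::======-.      -+**********************+=-.      .:======-::--: 
294 .---:...................................................::::::::.:---.
298 .=-:::::::::::::::::::::::::::::::::::::::::::::::::::::::-------::-=.
302 :=-::::::::::::::::::::::::::::::::::::::::::::::::::::::::::-==-::-=:
306 :=-:::::::::::::::::::::::::::::::::::::::::::::::::::::::::-=+++==-=-
```

The knob's dark disc is at about (277,230), within 2–3 mm of the jaw centre. I descend and grip it.

Emit:
{"op": "servo_tool", "data": {
  "targets": [
    {"dx":0,"dy":-0.1,"dz":-1.5,"spin":0,"grip":34},
    {"dx":0,"dy":-0.1,"dz":-3,"spin":0,"grip":34},
    {"dx":0,"dy":-0.1,"dz":-4.5,"spin":0,"grip":34},
    {"dx":0,"dy":-0.1,"dz":-5.7,"spin":0,"grip":34},
    {"dx":0,"dy":-0.1,"dz":-6.4,"spin":0,"grip":34},
    {"dx":0,"dy":-0.1,"dz":-6.8,"spin":0,"grip":34},
    {"dx":0,"dy":-0.1,"dz":-6.8,"spin":0,"grip":0},
    {"dx":0,"dy":-0.1,"dz":-6.8,"spin":0,"grip":0},
    {"dx":0,"dy":-0.1,"dz":-6.8,"spin":0,"grip":0},
    {"dx":0,"dy":-0.1,"dz":-6.8,"spin":0,"grip":0}
  ],
  "squeeze": 50
}}

```text
time_s: 34.43
tcp_pos: [0.6029, -0.143, 0.0627]
eef_rot: [-180.0, 0.1, -165.4]
contact_force: [-0.0, -0.2, -0.3]
gripper_width: 0.0168
```

Emit:
{"op": "servo_tool", "data": {
  "targets": [
    {"dx":0,"dy":0,"dz":0,"spin":0,"grip":0},
    {"dx":0,"dy":0,"dz":0,"spin":0,"grip":0},
    {"dx":0,"dy":0,"dz":0,"spin":0,"grip":0},
    {"dx":0,"dy":0,"dz":0.5,"spin":0,"grip":0},
    {"dx":0,"dy":0,"dz":1,"spin":0,"grip":0},
    {"dx":0,"dy":0,"dz":1.5,"spin":0,"grip":0},
    {"dx":0,"dy":0,"dz":2,"spin":0,"grip":0},
    {"dx":0,"dy":0,"dz":3,"spin":0,"grip":0},
    {"dx":0,"dy":0,"dz":4,"spin":0,"grip":0},
    {"dx":0,"dy":0,"dz":5,"spin":0,"grip":0}
  ]
}}

```text
time_s: 35.27
tcp_pos: [0.6026, -0.143, 0.1133]
eef_rot: [-180.0, 0.0, -165.4]
contact_force: [0.1, 0.5, -0.6]
gripper_width: 0.017
```

Emit:
{"op": "servo_tool", "data": {
  "targets": [
    {"dx":0,"dy":0,"dz":3,"spin":0,"grip":0},
    {"dx":0,"dy":2,"dz":5,"spin":0,"grip":0},
    {"dx":0.2,"dy":5.5,"dz":6,"spin":0,"grip":0},
    {"dx":0.5,"dy":9.5,"dz":6,"spin":0,"grip":0},
    {"dx":0.8,"dy":13.5,"dz":6,"spin":0,"grip":0},
    {"dx":1,"dy":17.5,"dz":6,"spin":0,"grip":0},
    {"dx":1.3,"dy":21.5,"dz":6,"spin":0,"grip":0},
    {"dx":1.5,"dy":25.5,"dz":6,"spin":0,"grip":0},
    {"dx":1.8,"dy":29.5,"dz":6,"spin":0,"grip":0},
    {"dx":2,"dy":33.5,"dz":6,"spin":0,"grip":0}
  ]
}}

```text
time_s: 36.1
tcp_pos: [0.6224, 0.1941, 0.1733]
eef_rot: [180.0, 0.1, -165.4]
contact_force: [0.5, -0.4, -1.2]
gripper_width: 0.017
```

Emit:
{"op": "servo_tool", "data": {
  "targets": [
    {"dx":0.2,"dy":4,"dz":0,"spin":0,"grip":0},
    {"dx":0.3,"dy":7,"dz":-1,"spin":0,"grip":0},
    {"dx":0.3,"dy":8,"dz":-3,"spin":0,"grip":0},
    {"dx":0.3,"dy":8,"dz":-6,"spin":0,"grip":0},
    {"dx":0.3,"dy":8,"dz":-9,"spin":0,"grip":0},
    {"dx":0.3,"dy":8,"dz":-11,"spin":0,"grip":0},
    {"dx":0.3,"dy":8,"dz":-12,"spin":0,"grip":0},
    {"dx":0.3,"dy":8,"dz":-12,"spin":0,"grip":0},
    {"dx":0.3,"dy":8,"dz":-12,"spin":0,"grip":0},
    {"dx":0.3,"dy":8,"dz":-12,"spin":0,"grip":0}
  ]
}}

```text
time_s: 36.93
tcp_pos: [0.6267, 0.2726, 0.0541]
eef_rot: [180.0, 0.2, -165.4]
contact_force: [-0.4, 0.2, -0.1]
gripper_width: 0.0168
```

```bash
python3 - <<'E'
from h import *
s=r.get_state(); t=s["tcp_pos"]; print(s["time_s"],t,s["gripper_width"],s["contact_force"])
for cam in("wrist","side","scene"):
    ke=cal(cam); im=r.capture(cam); cv2.imwrite(f"pics/{cam}22.png",im)
    for n in("cover","tray"):
        o=r.cut_out(n,cam); print(cam,n,[(round(d["p"],2),[int(v) for v in d["extent"]]) for d in o[:1]])
    z=t[2]+.025
    a=np.linspace(0,2*np.pi,60); q=np.array([proj(cam,[t[0]+.048*np.cos(b),t[1]+.048*np.sin(b),z],ke) for b in a]); print("pred cover box",q.min(0).round(),q.max(0).round())
E
```

```text
36.9333 [0.62667623 0.27260867 0.05410022] 0.01680194406522744 [-0.37710074  0.15205096 -0.10861064]
wrist cover [(0.78, [203, 177, 358, 325])]
wrist tray [(0.56, [0, 53, 394, 283])]
pred cover box [200. 180.] [360. 326.]
side cover [(0.93, [370, 163, 411, 186])]
side tray [(0.89, [303, 175, 427, 252])]
pred cover box [371. 163.] [411. 187.]
scene cover [(0.91, [383, 203, 425, 225])]
scene tray [(0.76, [298, 186, 433, 262])]
pred cover box [383. 186.] [427. 225.]
```

The network boxes match a level cover in all views (only the scene top edge is hidden by the gripper). I lower it to the tray floor.

Emit:
{"op": "servo_tool", "data": {
  "targets": [
    {"dx":0,"dy":0,"dz":-1.5,"spin":0,"grip":0},
    {"dx":0,"dy":0,"dz":-3,"spin":0,"grip":0},
    {"dx":0,"dy":0,"dz":-4.5,"spin":0,"grip":0},
    {"dx":0,"dy":0,"dz":-5.5,"spin":0,"grip":0},
    {"dx":0,"dy":0,"dz":-6.2,"spin":0,"grip":0},
    {"dx":0,"dy":0,"dz":-6.7,"spin":0,"grip":0},
    {"dx":0,"dy":0,"dz":-7,"spin":0,"grip":0},
    {"dx":0,"dy":0,"dz":-7.2,"spin":0,"grip":0},
    {"dx":0,"dy":0,"dz":-7.2,"spin":0,"grip":0},
    {"dx":0,"dy":0,"dz":-7.2,"spin":0,"grip":0}
  ]
}}

```text
time_s: 38.22
tcp_pos: [0.6259, 0.2723, -0.0189]
eef_rot: [180.0, 0.1, -165.4]
contact_force: [-2.0, -0.2, 3.8]
gripper_width: 0.0166
```

Emit:
{"op": "servo_tool", "data": {
  "targets": [
    {"dx":0,"dy":0,"dz":-0.1,"spin":0,"grip":0},
    {"dx":0,"dy":0,"dz":-0.2,"spin":0,"grip":0},
    {"dx":0,"dy":0,"dz":-0.2,"spin":0,"grip":0},
    {"dx":0,"dy":0,"dz":-0.2,"spin":0,"grip":0},
    {"dx":0,"dy":0,"dz":-0.2,"spin":0,"grip":0},
    {"dx":0,"dy":0,"dz":-0.2,"spin":0,"grip":0},
    {"dx":0,"dy":0,"dz":-0.2,"spin":0,"grip":0},
    {"dx":0,"dy":0,"dz":-0.2,"spin":0,"grip":0},
    {"dx":0,"dy":0,"dz":-0.2,"spin":0,"grip":0},
    {"dx":0,"dy":0,"dz":-0.2,"spin":0,"grip":0}
  ]
}}

```text
time_s: 39.05
tcp_pos: [0.626, 0.2723, -0.019]
eef_rot: [180.0, 0.1, -165.4]
contact_force: [-7.3, -1.7, 18.6]
gripper_width: 0.0171
```

Emit:
{"op": "servo_tool", "data": {
  "targets": [
    {"dx":0,"dy":0,"dz":0.2,"spin":0,"grip":0},
    {"dx":0,"dy":0,"dz":0.2,"spin":0,"grip":0},
    {"dx":0,"dy":0,"dz":0.2,"spin":0,"grip":35},
    {"dx":0,"dy":0,"dz":0.2,"spin":0,"grip":35},
    {"dx":0,"dy":0,"dz":0.2,"spin":0,"grip":35},
    {"dx":0,"dy":0,"dz":0.2,"spin":0,"grip":35},
    {"dx":0,"dy":0,"dz":1,"spin":0,"grip":35},
    {"dx":0,"dy":0,"dz":3,"spin":0,"grip":35},
    {"dx":0,"dy":0,"dz":6.5,"spin":0,"grip":35},
    {"dx":0,"dy":0,"dz":10,"spin":0,"grip":35}
  ]
}}

```text
time_s: 39.88
tcp_pos: [0.6246, 0.2713, 0.0782]
eef_rot: [-179.9, -0.2, -165.4]
contact_force: [1.3, 0.8, 0.9]
gripper_width: 0.031
```

Emit:
{"op": "servo_tool", "data": {
  "targets": [
    {"dx":0,"dy":0,"dz":4,"spin":0,"grip":35},
    {"dx":0,"dy":0,"dz":8,"spin":0,"grip":35},
    {"dx":-2,"dy":3,"dz":11,"spin":0,"grip":35},
    {"dx":-5,"dy":6,"dz":12,"spin":0,"grip":35},
    {"dx":-8,"dy":9,"dz":12,"spin":0,"grip":35},
    {"dx":-11,"dy":12,"dz":12,"spin":0,"grip":35},
    {"dx":-14,"dy":15,"dz":12,"spin":0,"grip":35},
    {"dx":-16,"dy":16,"dz":12,"spin":0,"grip":35},
    {"dx":-16,"dy":16,"dz":12,"spin":0,"grip":35},
    {"dx":-16,"dy":16,"dz":12,"spin":0,"grip":35}
  ]
}}

```text
time_s: 40.72
tcp_pos: [0.464, 0.4332, 0.1987]
eef_rot: [180.0, 0.0, -165.2]
contact_force: [0.0, 0.5, 1.1]
gripper_width: 0.0304
```

```bash
python3 - <<'E'
from h import *
s=r.get_state(); print(s["time_s"],s["tcp_pos"],s["gripper_width"],s["contact_force"])
ims={c:r.capture(c) for c in("scene","side")}
Z=dict(cover=.007,ring=.006,pick=.012,tray=.003,desiccant_packet=.02,sample_tin_1=.02,vial_4=.05)
for c in("scene","side"):
    old=cv2.imread(f"pics/{c}0.png")
    for n in Z:
        o=r.cut_out(n,c)
        if not o: print(c,n,"none"); continue
        m=np.array(o[0]["mask"]); ys,xs=np.nonzero(m); P=np.array([ray(c,(x,y),Z[n])[:2] for x,y in zip(xs,ys)])
        print(c,n,round(o[0]["p"],2),[int(v) for v in o[0]["extent"]],P.min(0).round(3),P.max(0).round(3))
    cv2.imwrite(f"pics/{c}end.png",ims[c])
a=np.linspace(0,6.28,60)
for c in("scene","side"):
    q=np.array([proj(c,[.626+.048*np.cos(b),.272+.048*np.sin(b),.005]) for b in a]); k=proj(c,[.626,.272,.037]); print(c,"flat cover pred",q.min(0).round(),q.max(0).round(),"knob top",k.round(),"gray",ims[c][int(k[1]),int(k[0])])
E
```

```text
40.7167 [0.46397195 0.43320306 0.19871153] 0.030362896546670754 [0.00945453 0.51929538 1.13747634]
scene cover 0.93 [374, 200, 415, 239] [0.579 0.221] [0.675 0.315]
scene ring 0.6 [319, 202, 363, 241] [0.58  0.084] [0.68  0.184]
scene pick 0.87 [249, 150, 320, 160] [ 0.428 -0.065] [0.457 0.111]Traceback (most recent call last):
  File "<stdin>", line 10, in <module>
  File "h.py", line 6, in ray
    K,E=ke or cal(c); d=E[:3,:3]@np.linalg.solve(K,[uv[0],uv[1],1.]); o=E[:3,3]
              ~~~^^^
  File "h.py", line 4, in cal
    k=r.get_calibration(c); return np.array(k["K"],float),np.array(k["extrinsics"],float)
ValueError: time passes only in moves, steps and waits
```

```bash
python3 - <<'E'
from h import *
for c in("scene","side"):
    im=r.capture(c)
    for n in("cover","ring","pick","desiccant_packet","sample_tin_1","vial_4"):
        o=r.cut_out(n,c); print(c,n,[(round(d["p"],2),[int(v) for v in d["extent"]]) for d in o[:1]])
    a=cv2.cvtColor(cv2.imread(f"pics/{c}0.png"),6).astype(int); b=cv2.cvtColor(im,6).astype(int)
    d=cv2.morphologyEx((abs(a-b)>50).astype(np.uint8),cv2.MORPH_OPEN,np.ones((3,3)))
    n,_,st,_=cv2.connectedComponentsWithStats(d); print("changed",[s[:5].tolist() for s in st[1:] if s[4]>40])
E
```

```text
scene cover [(0.84, [375, 202, 414, 239])]
scene ring [(0.51, [319, 205, 348, 227])]
scene pick [(0.69, [251, 149, 319, 161])]
scene desiccant_packet [(0.78, [266, 277, 317, 314])]
scene sample_tin_1 [(0.71, [129, 243, 161, 268])]
scene vial_4 [(0.54, [139, 181, 153, 205])]
changed [[232, 0, 9, 7, 43], [307, 0, 12, 11, 79], [452, 0, 108, 107, 6784], [225, 42, 15, 14, 113], [273, 51, 53, 17, 451], [416, 142, 19, 19, 242], [211, 193, 12, 16, 135], [331, 203, 19, 6, 77], [390, 210, 13, 14, 136], [329, 239, 21, 5, 64]]
side cover [(0.97, [369, 184, 404, 210])]
side ring [(0.67, [327, 200, 370, 231])]
side pick [(0.74, [239, 176, 292, 207])]
side desiccant_packet [(0.67, [330, 258, 378, 299])]
side sample_tin_1 [(0.75, [183, 302, 214, 332])]
side vial_4 [(0.66, [159, 246, 174, 281])]
changed [[122, 0, 28, 74, 1009], [182, 0, 24, 52, 761], [367, 0, 10, 7, 58], [396, 0, 32, 15, 193], [405, 0, 28, 6, 131], [390, 7, 38, 21, 289], [373, 22, 66, 57, 2000], [195, 57, 13, 20, 191], [193, 86, 10, 10, 54], [200, 96, 10, 8, 50], [133, 110, 18, 13, 150], [205, 129, 41, 19, 321], [364, 141, 14, 13, 129], [153, 144, 16, 6, 83], [379, 186, 15, 16, 172], [237, 215, 12, 21, 189]]
```

```bash
python3 -c "
from plant import r
print(r.close_job(), r.get_state()['time_s'])"
```

```text
the job is handed in; nothing more can be done
the job is handed in; nothing more can be done
```

The pot is open and the job is handed in, with the last clock reading before that about 41 s. I lifted the ring end out with the pick, laid the pick back where it had been, pulled the ring out, and put the ring and the cover side by side in the tray.

**Last checks**
- **Ring:** it lies flat in the tray with its centre near (0.630, 0.137), and the wrist and scene cameras agree within about 1 mm.
- **Cover:** it lies flat and knob up near (0.626, 0.27), clear of the ring by about 35 mm.
- **Pick:** it is within about 1 mm of where it started.
- **Bystanders:** the desiccant packet, sample tin and vial showed the same outlines as at the start, within the network's few pixels of noise.
- **Pictures compared:** away from the pot, the tray and the arm itself, one scene-camera patch changed, near the white tin by the tray. I put it down to the arm or its shadow and did not check further.

**What failed or disagreed**
- **Missed grasps:** the first two grasps of the pick closed on nothing. The fingertips really end about 33 to 38 mm short of the reported TCP, so I corrected every later height for that.
- **Force sensor:** it showed almost no load while the ring end was lifted and the ring pulled out. I judged both of those steps from the camera images instead.
- **Cover contact:** the cover was pressed onto the tray floor with about 19 N before I let go of it.
- **Final picture check:** all 12 viewable pictures were used up before the pick was withdrawn, so everything from there on rests on network outlines and projected positions. One check script stopped early and I reran it in a shorter form.

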